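# Rehang the inspection flap of a seed meter on its two snap hooks

### The arm

A 7-joint arm with a two-finger parallel gripper is mounted at the origin on the work surface. World frame = base frame: x ahead of the robot, y to its left, z up, the work surface at z = 0. Lengths are in m, angles in rad, forces in N, time in s.
With the tool pointing down it reaches from about 0.35 to 0.775 m from the base axis. Payload 3.1 kg.
Tool frame: the origin (TCP) lies at the very end of the fingers, on their centre line; the grasp point (between the pads) lies 19 mm behind it; z points along the fingers, x is the direction in which the jaws open and shut, and the axes are right-handed (so a half turn about z gives the same grasp; the last joint's range is limited). The gripper opens to 85 mm and grips with 20 to 120 N. Pads are 22 mm wide; open, the fingers measure 114 mm over their backs; the gripper's body (76 mm by 85 mm) begins 54 mm behind the grasp point. The pads swing forward as they close: fully open they stand 13 mm farther back than shut.
Start: joints at [1.1, 0.311, 0.014, 1.512, -0.004, 1.319, -0.027], TCP at [0.229, -0.5, 0.206] pointing down, gripper open.
Joint ranges: [-2.7, 2.7], [-0.3, 1.91], [-1.27, 1.3], [0.12, 2.57], [-1.44, 4.58], [0.2, 2.03], [-3.05, 3.05]. Speed limits (rad/s): [2.79, 2.79, 3.14, 3.14, 3.14, 3.14, 3.14].

### API

Orientations are given as a unit quaternion [w, x, y, z].
In Python, from station import sensors, vision, arm gives the robot as it stands.
- The arm moves only by the tool move_arm, never from a script. Its argument "moves" is a list of rows, each an object of numbers: "dx", "dy", "dz": the shift along the tool's x, y, z in cm; "rx", "ry", "rz": the turn, a rotation vector about the tool's x, y, z in rad; "jaw": the opening, from 0 (shut) to 1 (fully open). A call has 1 to 10 rows; each row is the pose to reach, as a shift and turn from the pose commanded when the call began, along the tool's axes at that moment; what a row does not reach only later rows make up. A row lasts 1/12 s, in which the tool goes at most 41.7 mm and 7.16 degrees, less where a joint would pass 70% of its speed; a pose out of reach is approached as far as the arm can. A call with a gripper value outside its range is refused whole. The fingers move at their own pace and stop on an object; the grip force is fixed at half the most. Time passes only in rows, so rows that repeat a pose let the fingers close. It gives the time, the measured TCP pose, the force and the opening at its end, in the units of the state.
- sensors.observe(): the state, without advancing time (a new reading comes with each control period).
- vision.capture(name): name is "scene" or "top"; returns the picture (420x560x3 uint8, red, green, blue); there is no depth.
- vision.calibration(name): a dict with "camera_matrix" (3x3 intrinsics, pixels), "pose" (4x4, takes a point from camera to world coordinates). Camera axes: x right, y down, z forward; pixel columns grow to the right and rows downward; lengths in m; the calibration is good to about 2 mm. A picture is of the moment at which its call begins. calibration takes no time and is no camera call.
- arm.job_done(): hands the job in, once; it reports no verdict.
The state is a dict: "clock": time; "joint_positions": joint angles; "joint_velocities": joint speeds; "tau": joint torques, N m; "position": TCP position; "eef_rot": TCP orientation; "contact_force": force on the tool from outside, world axes, zero at the start; "torque": the same for the moment, N m; "gripper_width": finger opening in m.
Only numpy, scipy, OpenCV 4.12 (cv2) and the standard library are available. Lean on these libraries where they do the work, as an engineer would, in place of code of your own. Each camera call takes 0.05 s, during which the arm holds its last target.

### The job

Lift the steel inspection flap out of its slotted birch rest by its black lever and hang it on the seed meter housing again, its hinge rod pressed down past the sprung keepers and fully home on the bottom of both hooks. Before you let go, pull it lightly upwards to check that both keepers hold the rod, then let it back down into the hooks and leave it hanging straight in front of the opening. Feel your way, since the hinge bar and its hooks are never set at quite the same height and hooks and keepers bend if forced, and leave the other parts on the bench and the housing where they are.

Things in the scene. Friction and masses are not known exactly. Their poses are not given: they have to be found in the camera images.
- flap: loose flap of galvanised sheet steel, 4 mm thick (x), 270 mm wide (y), 0.5 to 0.7 kg. Origin: middle of its 8 mm round hinge rod, which runs along the top; y along the rod, z up. Cover plate z -100 to -155 mm, joined to the rod by a 40 mm centre strap and 18 mm end straps (beyond y +-117 mm): two windows 96 mm high for the hooks. At the start it stands upright in the rest
- grip (a point): centre of the black lever above the middle of the rod, 42 mm over the rod axis: 10 mm thick (flap x), 36 mm wide (flap y), 18 to 66 mm above the rod. Take it from above, fingers closing along the flap's x; held not too hard, the flap can roll about that x line so that both ends find their hooks
- rod_left (a point): point on the rod axis, 90 mm to the flap's +y from its middle, which belongs in hook_left
- rod_right (a point): point on the rod axis, 90 mm to the flap's -y from its middle, which belongs in hook_right
- housing: cast aluminium meter housing, fixed. Origin: on the bench below the middle of the seated rod; x out of its front face, y to the left hook. Case 300 mm wide, 185 high, x -30 to -190 mm; rim of the opening out to x -10 (46 to 90 mm up); inlet neck on the rear of the top to 225 mm. The flap's middle belongs at x 0, y 0; its rod comes in from the front over the hooks' noses, then down
- hook_left (a point): left snap hook, 90 mm to the housing's +y. This point on the casting is only the NOMINAL axis of the seated rod, 195 mm above the bench. The hinge bar with both hooks is set up to 10 mm above or below it, each hook up to 2 mm more: see or feel it. 14 mm wide; throat 21 mm front to back (rod axis free x -6.5 to 6.5 mm) over a V seat; nose (+x side) tops 40 mm above the real seat, rear shank 46. Bends over 25 N (a knock at 20 mm/s comes near it)
- hook_right (a point): right snap hook, 90 mm to the housing's -y: again only its NOMINAL seat point. As hook_left, on the same hinge bar, so at about the same height (within 4 mm); open at the top, the lowest part in the flap's way 12 mm below its real seat. Judged is the real hook. Bends over 25 N
- keeper_left (a joint): left hook's sprung keeper tongue (rad), pinned at the shank top, sloping down across the throat. 0 = closed, at its stop; to 0.85 as a rod pressed down pushes it back. A rod meets it 33 to 25 mm above the seat, needs some 5 to 8 N down per hook (more than its share of the weight) and is past it, the tongue snapped back, 3 mm above the seat. Pulled up, the rod is held after 12 to 22 mm. Bends over 12 N
- keeper_right (a joint): right hook's keeper tongue (rad), the same as keeper_left: 0 = closed over the throat, grows to 0.85 as the rod pushes it back on the way down, springs shut above a seated rod. Bends over 12 N
- rest: slotted birch rest, fixed, board 110 x 250 x 18 mm. Origin: on the bench under the slot, axes as the flap's at the start. Cheeks at y +-90 mm rise to 68 mm above the bench; in their 7 mm slot the flap's plate stands on the board, 50 mm deep, rod axis 173 mm above the bench. Lift it straight up 60 mm to be clear
- singulator: white plastic singulator lying flat on the bench, 75 x 38 mm, 28 mm high with its boss, toothed along one long edge. Not part of the job: leave it. Origin: underside centre
- hub: galvanised drive hub, a 72 mm flange with a 40 mm neck, 36 mm high, standing on the bench in front of the housing. Leave it. Origin: underside centre
- pulley: black rubber V-pulley lying flat, 80 mm across, 29 mm high, on the bench in front of the housing. Leave it. Origin: underside centre
- cam_follower: steel cam follower, a 60 x 16 mm arm with a 24 mm roller, 18 mm high, lying loose on the rear of the housing's top. Leave it. Origin: underside of the arm
- spanner: steel spanner, 160 mm long, lying on the bench. Leave it. Origin: underside
- grease_tin: plain steel tin, 68 mm across, 62 mm high, on the left of the bench. Leave it. Origin: underside centre
- bearing: steel bearing ring, 52 mm across, 15 mm high, on the right of the bench. Leave it. Origin: underside centre

How it is judged:
On the way, in this order (a step that is already met when the one before it is completed fails the run):
1. both ends of the rod bear on the bottoms of their hooks, the keepers have snapped back over them, and the flap is still held in the fingers (z of rod_left in the frame of hook_left below 0.004 m and z of rod_right in the frame of hook_right below 0.004 m and value of joint each of keeper_left, keeper_right below 0.12 rad and x of flap in the frame of housing between -0.01 and 0.01 m and y of flap in the frame of housing between -0.022 and 0.022 m and contact force between flap and hook_left above 1 N and contact force between flap and hook_right above 1 N and contact force between flap and the fingers above 1 N), for 0.1 s.
2. still held, the flap is pulled up against both closed keepers at once (contact force between flap and keeper_left above 1 N and contact force between flap and keeper_right above 1 N and value of joint each of keeper_left, keeper_right below 0.12 rad and contact force between flap and the fingers above 1 N), for 0.2 s.
At the end, for the whole second after the job is handed in: The flap hangs at rest and let go, both ends of its rod below the closed keepers and borne by both hooks, within 10 mm front to back and 22 mm sideways of its place, upright within 7 degrees (z of rod_left in the frame of hook_left below 0.004 m and z of rod_right in the frame of hook_right below 0.004 m and value of joint each of keeper_left, keeper_right below 0.12 rad and x of flap in the frame of housing between -0.01 and 0.01 m and y of flap in the frame of housing between -0.022 and 0.022 m and contact force between flap and hook_left above 0.5 N and contact force between flap and hook_right above 0.5 N and angle between flap's own z axis and vertical below 0.12 rad and linear speed of flap below 0.03 m/s and angular speed of flap below 0.3 rad/s); the robot touches nothing.
It fails at once if a hook is forced (contact force between flap and hook_left above 25 N or contact force between flap and hook_right above 25 N).
It fails at once if a keeper is forced (contact force between flap and keeper_left above 12 N or contact force between flap and keeper_right above 12 N).
It fails at once if another part on the bench or the housing is pushed out of its place (distance of any of singulator, hub, pulley, cam_follower, spanner, grease_tin, bearing from where it was at the start of the episode above 0.03 m).
It also fails if it takes over 72 s, if anything falls off the work surface, if the arm or the gripper's body presses on something with over 40 N, if the wrist force passes 120 N, or if a joint passes its speed limit or range.

## Working session

There is one attempt and no reset: what is moved stays moved. The work goes in short steps, Python scripts to look and compute and a tool call to move; the robot and the scene stay as the last step left them, time stands still between calls to the robot, and variables do not carry over. Pictures are saved under pics/ and viewed, and the job is handed in when it is done.

Besides the shell and the picture viewer there is one more tool, called after "Call:" as name([rows], argument=value, ...), one row to a line, values as JSON. move_arm: Moves the arm, as the interface text tells. Its arguments: {"type":"object","properties":{"moves":{"type":"array"}},"required":["moves"]}

```bash
ls; mkdir -p pics; python3 - <<'E'
from station import sensors, vision, arm
import cv2
s=sensors.observe(); print(s)
for n in ("scene","top"):
    im=vision.capture(n); cv2.imwrite(f"pics/{n}0.png",im[:,:,::-1]); c=vision.calibration(n); print(n,c)
E
```

```text
pics
{'clock': 0.0, 'joint_positions': array([ 1.10028753,  0.31173473,  0.01398615,  1.51304995, -0.0043987 ,
        1.31919153, -0.02717605]), 'joint_velocities': array([-6.35932022e-05,  6.26471662e-04,  6.53927472e-04, -1.91741829e-03,
       -6.88994405e-04,  1.37884300e-03, -6.50900346e-04]), 'tau': array([ 1.17341719e-04, -3.79921067e+01,  1.46276280e-01, -2.30593336e+01,
        1.23546206e-02,  1.36944285e-02,  1.85859801e-05]), 'position': array([ 0.22836867, -0.49948661,  0.20501902]), 'eef_rot': array([-5.94903971e-04,  8.41392528e-01, -5.40423195e-01, -1.01491065e-03]), 'contact_force': array([ 0.42180115,  0.03742673, -0.58305458]), 'torque': array([ 0.02315373,  0.04240763, -0.03158056]), 'gripper_width': 0.08547655923061967}
scene {'camera_matrix': array([[414.29351418,   0.        , 273.1661352 ],
       [  0.        , 414.29351418, 211.32664281],
       [  0.        ,   0.        ,   1.        ]]), 'pose': array([[ 0.669881  ,  0.53853057, -0.5111206 ,  1.15664857],
       [ 0.74218214, -0.46657665,  0.48111527, -0.55084201],
       [ 0.02061835, -0.70163456, -0.7122386 ,  0.94249437],
       [ 0.        ,  0.        ,  0.        ,  1.        ]])}
top {'camera_matrix': array([[518.57714137,   0.        , 283.68018876],
       [  0.        , 518.57714137, 206.75743397],
       [  0.        ,   0.        ,   1.        ]]), 'pose': array([[ 0.00565484, -0.99250269,  0.12209187,  0.37488405],
       [-0.99975301, -0.00298707,  0.02202249, -0.01784244],
       [-0.02149269, -0.12218625, -0.99227445,  1.76376769],
       [ 0.        ,  0.        ,  0.        ,  1.        ]])}
```

View pics/scene0.png

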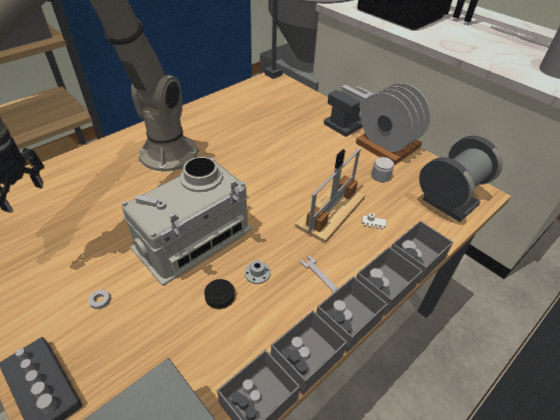

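View pics/top0.png

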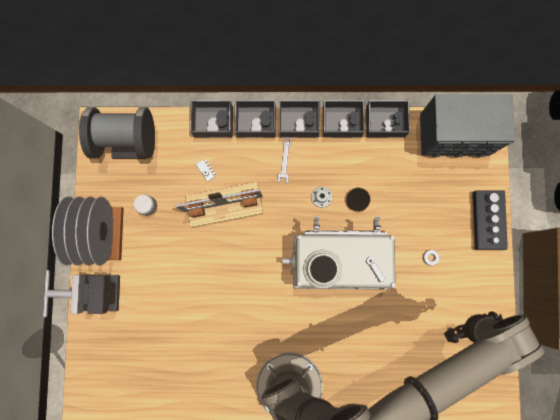

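The scene view shows the housing at about (190,220), the flap in its rest at (335,195) with the black lever at (339,158). In the top view the hooks are at about (317,222) and (377,222), and the flap at (220,198). I'll zoom in.

```bash
python3 - <<'E'
import cv2
a=cv2.imread("pics/scene0.png"); b=cv2.imread("pics/top0.png")
cv2.imwrite("pics/z1.png",cv2.resize(a[150:290,110:270],None,fx=5,fy=5,interpolation=2)[:600*2][:700])
cv2.imwrite("pics/z1.png",cv2.resize(a[155:275,110:265],None,fx=5,fy=5,interpolation=2))
cv2.imwrite("pics/z2.png",cv2.resize(a[140:240,290:400],None,fx=6,fy=6,interpolation=2))
cv2.imwrite("pics/z3.png",cv2.resize(b[205:300,275:405],None,fx=6,fy=6,interpolation=2))
cv2.imwrite("pics/z4.png",cv2.resize(b[170:240,165:275],None,fx=7,fy=7,interpolation=2))
E
```

```text
(no output)
```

View pics/z1.png

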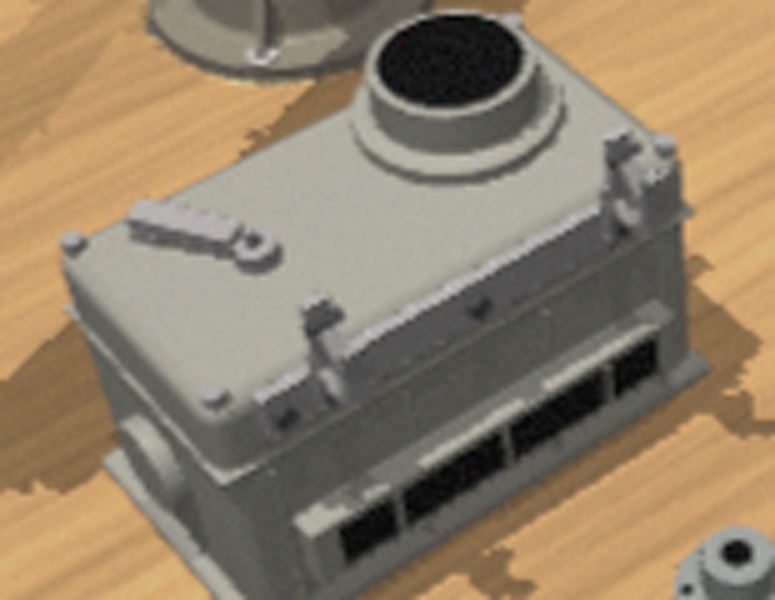

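View pics/z2.png

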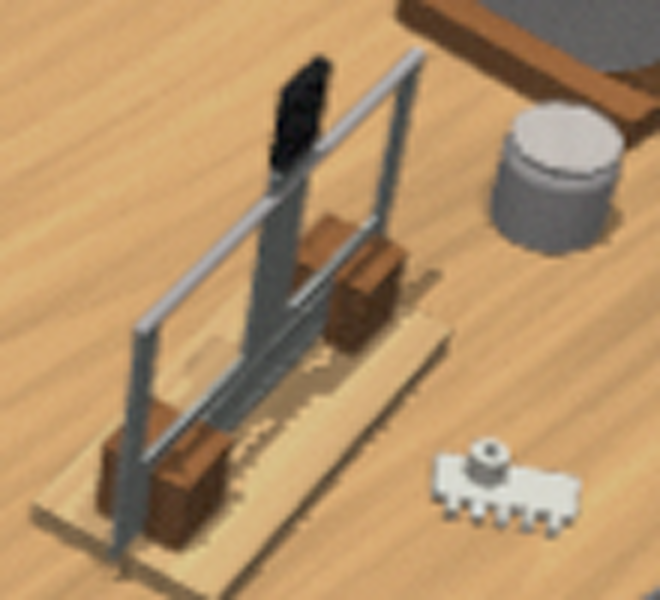

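View pics/z3.png

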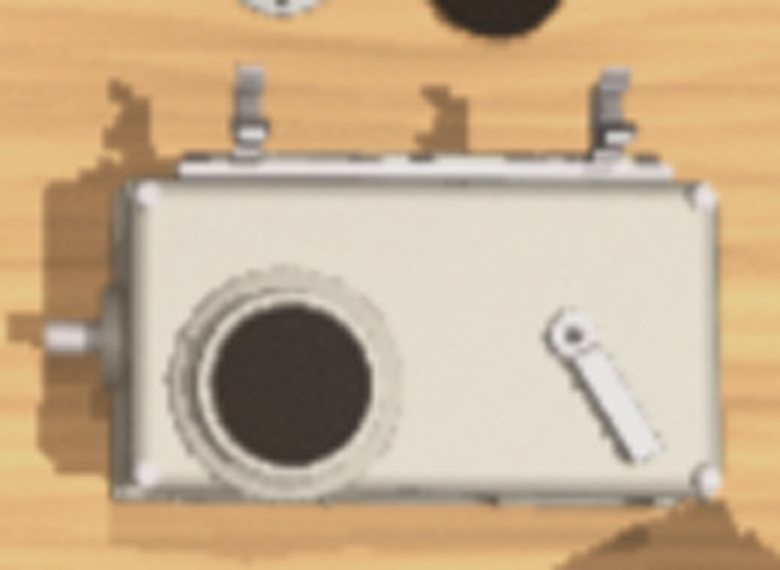

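View pics/z4.png

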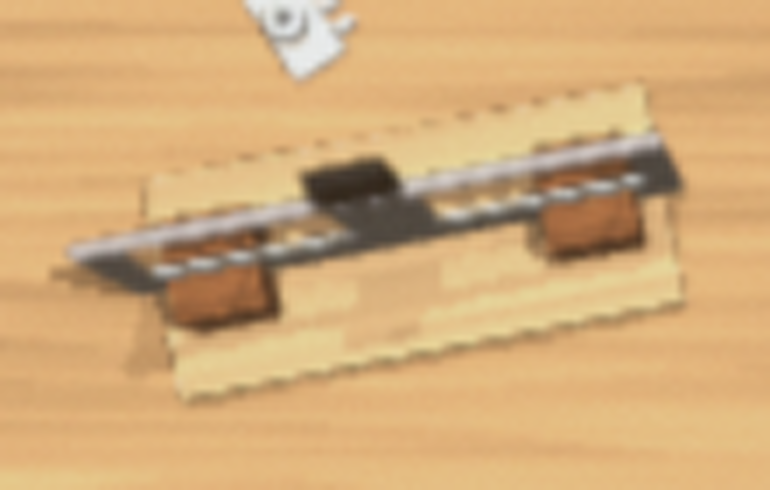

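```bash
cat > h.py <<'E'
import numpy as np, cv2
from station import sensors, vision, arm
C={n:vision.calibration(n) for n in("scene","top")}
def ray(n,p):
    K=C[n]["camera_matrix"];P=C[n]["pose"]
    d=P[:3,:3]@np.linalg.solve(K,[p[0],p[1],1.]); return P[:3,3],d/np.linalg.norm(d)
def plane(n,p,z):
    o,d=ray(n,p); return o+d*(z-o[2])/d[2]
def tri(ps,pt):
    A=np.zeros((3,3));b=np.zeros(3);L=[]
    for n,p in(("scene",ps),("top",pt)):
        o,d=ray(n,p);M=np.eye(3)-np.outer(d,d);A+=M;b+=M@o;L.append((o,d))
    X=np.linalg.solve(A,b); return X,[np.linalg.norm((np.eye(3)-np.outer(d,d))@(X-o))*1e3 for o,d in L]
def proj(n,X):
    P=np.linalg.inv(C[n]["pose"]);x=C[n]["camera_matrix"]@(P[:3,:3]@X+P[:3,3]);return x[:2]/x[2]
def uz(p,off,s): return ((p[0]+.5)/s-.5+off[0],(p[1]+.5)/s-.5+off[1])
E
python3 - <<'E'
from h import *
np.set_printoptions(precision=4,suppress=True)
S=lambda p:uz(p,(110,155),5); F=lambda p:uz(p,(290,140),6)
T=lambda p:uz(p,(275,205),6); G=lambda p:uz(p,(165,170),7)
# rod
for a,b in(((145,328),(658,138)),((418,55),(70,253))):pass
e=[((143,328),(70,253)),((418,56),(658,138))]
# far end in scene(418,56) has larger y -> top left
r1=tri(F((143,328)),G((658,138)));r2=tri(F((418,56)),G((70,253)));print("rod",r1,r2,np.linalg.norm(r1[0]-r2[0]))
for n,a,b in(("scene",F((143,328)),F((418,56))),("top",G((658,138)),G((70,253)))):
    A=plane(n,a,.173);B=plane(n,b,.173);print(n,A,B,(A+B)/2,np.linalg.norm(A-B),np.degrees(np.arctan2(*(B-A)[[1,0]])))
print("lever top", tri(F((322,62)),G((350,163))))
# hooks
print("L nose",tri(S((655,178)),T((249,71))),"shank",tri(S((622,140)),T((252,130))))
print("R nose",tri(S((335,370)),T((614,73))),"shank",tri(S((320,308)),T((617,130))))
for c in((130,183),(718,183),(718,490)): print("top",plane("top",T(c),.185))
for nm,p in(("Lnose",(249,71)),("Rnose",(614,73))):print(nm,plane("top",T(p),.235))
for nm,p in(("Lsh",(252,130)),("Rsh",(617,130))):print(nm,plane("top",T(p),.241))
E
```

```text
rod (array([0.626 , 0.0966, 0.171 ]), [np.float64(0.863302872268765), np.float64(0.8633028722687343)]) (array([0.5735, 0.3577, 0.1671]), [np.float64(0.17201919297196158), np.float64(0.1720191929718575)]) 0.2664093882422716
scene [0.6278 0.0957 0.173 ] [0.5778 0.3507 0.173 ] [0.6028 0.2232 0.173 ] 0.25986743010837904 101.0980789843495
top [0.6251 0.0958 0.173 ] [0.5729 0.3565 0.173 ] [0.599  0.2262 0.173 ] 0.265853537235348 101.32898501784848
lever top (array([0.6051, 0.2237, 0.2465]), [np.float64(3.5350210090590406), np.float64(3.535021009059281)])
L nose (array([ 0.5348, -0.0806,  0.2291]), [np.float64(0.4447385949259874), np.float64(0.44473859492590745)]) shank (array([ 0.5059, -0.0806,  0.2352]), [np.float64(1.0435920058155372), np.float64(1.043592005815551)])
R nose (array([ 0.5335, -0.2665,  0.218 ]), [np.float64(4.955414390100026), np.float64(4.95541439010015)]) shank (array([ 0.5061, -0.2605,  0.2337]), [np.float64(0.11990833429285715), np.float64(0.11990833429281382)])
top [ 0.4823 -0.0216  0.185 ]
top [ 0.4836 -0.3188  0.185 ]
top [ 0.33   -0.3157  0.185 ]
Lnose [ 0.5345 -0.08    0.235 ]
Rnose [ 0.5341 -0.2594  0.235 ]
Lsh [ 0.5048 -0.0812  0.241 ]
Rsh [ 0.5055 -0.2595  0.241 ]
```

```bash
python3 - <<'E'
import cv2, numpy as np
a=cv2.imread("pics/scene0.png"); b=cv2.imread("pics/top0.png")
z=lambda i,x,y,w,h:cv2.resize(i[y:y+h,x:x+w],(390,290),interpolation=cv2.INTER_CUBIC)
# 26x~19.3
w,h=26,29
f=lambda i,x,y:cv2.resize(i[y:y+h,x:x+w],(w*10,h*10),interpolation=cv2.INTER_NEAREST)
g=np.vstack([np.hstack([f(a,226,176),f(a,164,208)]),np.hstack([f(b,304,210),f(b,364,210)])])
cv2.imwrite("pics/z5.png",g)
E
```

```text
(no output)
```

View pics/z5.png

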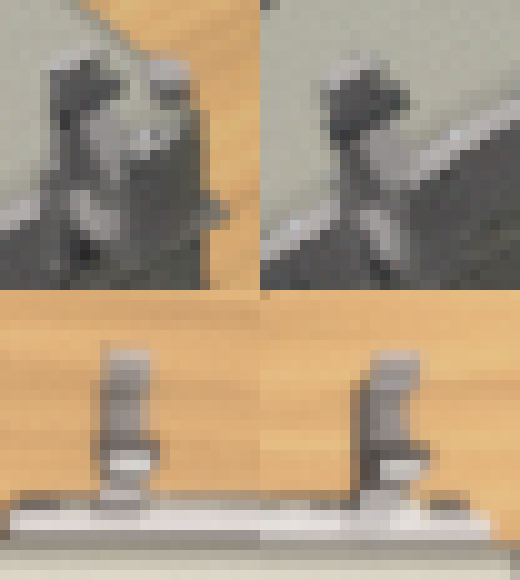

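```bash
python3 - <<'E'
from h import *
np.set_printoptions(precision=3,suppress=True)
# shank top: front-face top edge at bright patch; top px of bright (13,17.3 row)
for nm,y in(("L",-.0805),("R",-.2597)):
  for off in(-.010,-.005,0,.005,.01):
    print(nm,off,"shank x-.014",proj("scene",np.array([.518-.013,y,.241+off]))-((226,176) if nm=="L" else (164,208)),"nose",proj("scene",np.array([.5335,y,.235+off]))-((226,176) if nm=="L" else (164,208)),
     "top sh",proj("top",np.array([.505,y,.241+off]))-((304,210) if nm=="L" else (364,210)),"nose",proj("top",np.array([.5335,y,.235+off]))-((304,210) if nm=="L" else (364,210)))
E
```

```text
L -0.01 shank x-.014 [7.483 7.668] nose [14.539 15.073] top sh [12.212 16.458] nose [12.11   7.088]
L -0.005 shank x-.014 [7.39  6.208] nose [14.469 13.623] top sh [12.281 16.315] nose [12.179  6.916]
L 0 shank x-.014 [7.297 4.737] nose [14.399 12.164] top sh [12.35  16.171] nose [12.247  6.742]
L 0.005 shank x-.014 [7.203 3.257] nose [14.328 10.694] top sh [12.42  16.026] nose [12.317  6.568]
L 0.01 shank x-.014 [7.108 1.767] nose [14.257  9.214] top sh [12.491 15.88 ] nose [12.386  6.392]
R -0.01 shank x-.014 [9.761 8.585] nose [16.81  16.997] top sh [12.96 16.69] nose [12.486  7.295]
R -0.005 shank x-.014 [9.442 7.115] nose [16.514 15.543] top sh [13.226 16.547] nose [12.75   7.123]
R 0 shank x-.014 [9.121 5.635] nose [16.215 14.078] top sh [13.495 16.403] nose [13.015  6.95 ]
R 0.005 shank x-.014 [8.797 4.144] nose [15.915 12.602] top sh [13.765 16.259] nose [13.282  6.775]
R 0.01 shank x-.014 [8.471 2.642] nose [15.612 11.116] top sh [14.037 16.113] nose [13.55   6.599]
```

```bash
cat >> h.py <<'E'
from scipy.spatial.transform import Rotation as R
def rot(s): 
    w,x,y,z=s["eef_rot"]; return R.from_quat([x,y,z,w])
def goto(p,yaw):
    """shift cm and rotvec in tool frame to world TCP p, tool down with tool x at yaw(deg)"""
    s=sensors.observe(); q=rot(s); d=q.inv().apply(np.array(p)-s["position"])*100
    c,n=np.cos(np.radians(yaw)),np.sin(np.radians(yaw))
    T=R.from_matrix(np.array([[c,n,0],[n,-c,0],[0,0,-1]]))
    print("pos",s["position"].round(4),"d",d.round(2),"r",(q.inv()*T).as_rotvec().round(4),"t",s["clock"])
E
python3 - <<'E'
from h import *
np.set_printoptions(precision=4,suppress=True)
a=cv2.imread("pics/scene0.png"); b=cv2.imread("pics/top0.png")
P=[]
for i,(x,y,w,h) in((a,(330,145,20,30)),(b,(205,188,20,14))):
    c=i[y:y+h,x:x+w].max(2); m=(c<62).astype(np.uint8)
    n,l,st,ce=cv2.connectedComponentsWithStats(m)
    k=1+st[1:,4].argmax(); print(st[k]+[x,y,0,0,0],ce[k]+[x,y]); P.append(ce[k]+[x,y])
    P
print(tri(*P),plane("scene",P[0],.215),plane("top",P[1],.215))
goto((.601,.225,.33),11.2)
E
```

```text
[335 150  10  19 107] [339.3178 159.243 ]
[210 195  11   4  28] [215.1429 196.5   ]
(array([0.598 , 0.2262, 0.2086]), [np.float64(1.403403183725543), np.float64(1.4034031837255856)]) [0.6036 0.2206 0.215 ] [0.5961 0.2241 0.215 ]
pos [ 0.2284 -0.4996  0.2051] d [-50.43 -64.01 -12.39] r [-0.0013  0.0019 -1.3374] t 0.1
```

Call:
move_arm([
  {"dz": -4},
  {"dz": -8},
  {"dz": -12.4},
  {"dx": -5,"dy": -6.4,"dz": -12.4,"rz": -0.12},
  {"dx": -8,"dy": -9.6,"dz": -12.4,"rz": -0.24},
  {"dx": -10,"dy": -12.8,"dz": -12.4,"rz": -0.36},
  {"dx": -12.5,"dy": -16,"dz": -12.4,"rz": -0.48},
  {"dx": -15,"dy": -19.2,"dz": -12.4,"rz": -0.6},
  {"dx": -17.5,"dy": -22.4,"dz": -12.4,"rz": -0.72},
  {"dx": -20,"dy": -25.6,"dz": -12.4,"rz": -0.84},
])

```text
invalid input at $.moves[0]: expected keys dx, dy, dz, rx, ry, rz, jaw
```

```bash
python3 - <<'E'
from h import *
goto((.600,.225,.33),11.2)
E
```

```text
pos [ 0.2284 -0.4996  0.2051] d [-50.47 -63.92 -12.39] r [-1.3000e-03  1.9000e-03 -1.3374e+00] t 0.1
```

Call:
move_arm([
  {"dx": 0,"dy": 0,"dz": -4,"rx": 0,"ry": 0,"rz": 0,"jaw": 1},
  {"dx": 0,"dy": 0,"dz": -8,"rx": 0,"ry": 0,"rz": 0,"jaw": 1},
  {"dx": 0,"dy": 0,"dz": -12.4,"rx": 0,"ry": 0,"rz": 0,"jaw": 1},
  {"dx": -2.5,"dy": -3.2,"dz": -12.4,"rx": 0,"ry": 0,"rz": -0.12,"jaw": 1},
  {"dx": -5,"dy": -6.4,"dz": -12.4,"rx": 0,"ry": 0,"rz": -0.24,"jaw": 1},
  {"dx": -7.5,"dy": -9.6,"dz": -12.4,"rx": 0,"ry": 0,"rz": -0.36,"jaw": 1},
  {"dx": -10,"dy": -12.8,"dz": -12.4,"rx": 0,"ry": 0,"rz": -0.48,"jaw": 1},
  {"dx": -12.5,"dy": -16,"dz": -12.4,"rx": 0,"ry": 0,"rz": -0.6,"jaw": 1},
  {"dx": -15,"dy": -19.2,"dz": -12.4,"rx": 0,"ry": 0,"rz": -0.72,"jaw": 1},
  {"dx": -17.5,"dy": -22.4,"dz": -12.4,"rx": 0,"ry": 0,"rz": -0.84,"jaw": 1},
])

```text
clock: 0.93
position: [0.3599, -0.2458, 0.3298]
eef_rot: [0.0, 0.989, -0.148, -0.0]
contact_force: [0.8, -0.5, 0.1]
gripper_width: 0.0855
```

```bash
python3 - <<'E'
from h import *
goto((.600,.225,.33),11.2)
E
```

```text
pos [ 0.3599 -0.2458  0.3298] d [ 9.220e+00 -5.204e+01 -4.000e-02] r [ 0.      0.0005 -0.4917] t 0.9333
```

Call:
move_arm([
  {"dx": 0.9,"dy": -4,"dz": 0,"rx": 0,"ry": 0,"rz": -0.1,"jaw": 1},
  {"dx": 1.5,"dy": -8,"dz": 0,"rx": 0,"ry": 0,"rz": -0.2,"jaw": 1},
  {"dx": 2.2,"dy": -12,"dz": 0,"rx": 0,"ry": 0,"rz": -0.3,"jaw": 1},
  {"dx": 2.9,"dy": -16,"dz": 0,"rx": 0,"ry": 0,"rz": -0.4,"jaw": 1},
  {"dx": 3.6,"dy": -20,"dz": 0,"rx": 0,"ry": 0,"rz": -0.49,"jaw": 1},
  {"dx": 4.3,"dy": -24,"dz": 0,"rx": 0,"ry": 0,"rz": -0.49,"jaw": 1},
  {"dx": 5,"dy": -28,"dz": 0,"rx": 0,"ry": 0,"rz": -0.49,"jaw": 1},
  {"dx": 5.7,"dy": -32,"dz": 0,"rx": 0,"ry": 0,"rz": -0.49,"jaw": 1},
  {"dx": 6.4,"dy": -36,"dz": 0,"rx": 0,"ry": 0,"rz": -0.49,"jaw": 1},
  {"dx": 7.1,"dy": -40,"dz": 0,"rx": 0,"ry": 0,"rz": -0.49,"jaw": 1},
])

```text
clock: 1.77
position: [0.5468, 0.1143, 0.3296]
eef_rot: [0.0, 0.996, 0.094, -0.0]
contact_force: [0.5, -0.5, 0.4]
gripper_width: 0.0855
```

```bash
python3 - <<'E'
from h import *
goto((.600,.225,.26),11.2)
E
```

```text
pos [0.5468 0.1143 0.3296] d [ 7.29 -9.89  6.95] r [ 0.0005  0.0009 -0.0081] t 1.7667
```

Call:
move_arm([
  {"dx": 2.3,"dy": -3.3,"dz": 0,"rx": 0,"ry": 0,"rz": -0.008,"jaw": 1},
  {"dx": 4.6,"dy": -6.6,"dz": 0,"rx": 0,"ry": 0,"rz": -0.008,"jaw": 1},
  {"dx": 7.3,"dy": -9.9,"dz": 0,"rx": 0,"ry": 0,"rz": -0.008,"jaw": 1},
  {"dx": 7.3,"dy": -9.9,"dz": 2,"rx": 0,"ry": 0,"rz": -0.008,"jaw": 1},
  {"dx": 7.3,"dy": -9.9,"dz": 4,"rx": 0,"ry": 0,"rz": -0.008,"jaw": 1},
  {"dx": 7.3,"dy": -9.9,"dz": 6,"rx": 0,"ry": 0,"rz": -0.008,"jaw": 1},
  {"dx": 7.3,"dy": -9.9,"dz": 7,"rx": 0,"ry": 0,"rz": -0.008,"jaw": 1},
  {"dx": 7.3,"dy": -9.9,"dz": 7,"rx": 0,"ry": 0,"rz": -0.008,"jaw": 1},
])

```text
clock: 2.43
position: [0.5982, 0.2225, 0.2564]
eef_rot: [0.001, 0.995, 0.098, -0.003]
contact_force: [-1.1, 0.4, -0.5]
gripper_width: 0.0854
```

```bash
python3 - <<'E'
from h import *
goto((.600,.225,.198),11.2)
a=vision.capture("scene");b=vision.capture("top")
g=np.hstack([cv2.resize(a[60:240,270:420],(400,480)),cv2.resize(b[150:270,170:270],(400,480))])
cv2.imwrite("pics/p1.png",g[:,:,::-1])
E
```

```text
pos [0.5982 0.2225 0.2564] d [ 0.27 -0.23  5.84] r [0.0021 0.0067 0.0007] t 2.4333
```

View pics/p1.png

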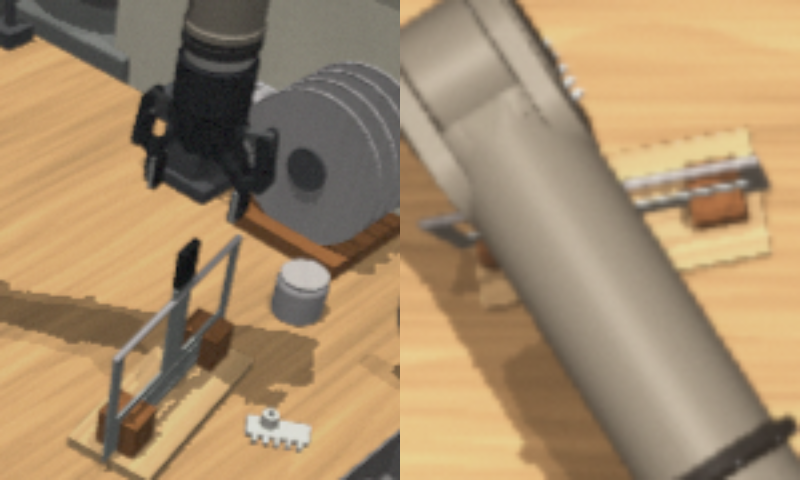

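The lever, at about (187,265) in the left crop, lies between the open fingers. I'll go down.

Call:
move_arm([
  {"dx": 0.2,"dy": -0.2,"dz": 1,"rx": 0,"ry": 0,"rz": 0,"jaw": 1},
  {"dx": 0.2,"dy": -0.2,"dz": 2,"rx": 0,"ry": 0,"rz": 0,"jaw": 1},
  {"dx": 0.2,"dy": -0.2,"dz": 3,"rx": 0,"ry": 0,"rz": 0,"jaw": 1},
  {"dx": 0.2,"dy": -0.2,"dz": 4,"rx": 0,"ry": 0,"rz": 0,"jaw": 1},
  {"dx": 0.2,"dy": -0.2,"dz": 5,"rx": 0,"ry": 0,"rz": 0,"jaw": 1},
  {"dx": 0.2,"dy": -0.2,"dz": 5.9,"rx": 0,"ry": 0,"rz": 0,"jaw": 1},
  {"dx": 0.2,"dy": -0.2,"dz": 5.9,"rx": 0,"ry": 0,"rz": 0,"jaw": 1},
  {"dx": 0.2,"dy": -0.2,"dz": 5.9,"rx": 0,"ry": 0,"rz": 0,"jaw": 1},
])

```text
clock: 3.2
position: [0.6008, 0.2258, 0.2001]
eef_rot: [0.0, 0.995, 0.098, -0.001]
contact_force: [-0.4, -0.4, 0.1]
gripper_width: 0.0857
```

```bash
python3 - <<'E'
from h import *
goto((.600,.225,.198),11.2)
a=vision.capture("scene")
cv2.imwrite("pics/p2.png",cv2.resize(a[80:240,280:400],(600,800))[:600,:,::-1])
E
```

```text
pos [0.6008 0.2258 0.2001] d [-0.09  0.06  0.21] r [0.0004 0.0017 0.0006] t 3.2
```

View pics/p2.png

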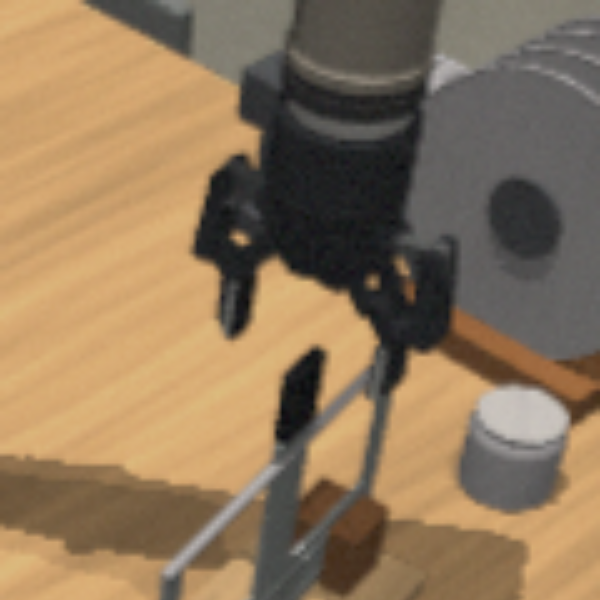

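```bash
python3 - <<'E'
from h import *
for z in(.2,.213,.239,.26):
  c=np.array([.6008,.2258,z]); u=np.array([np.cos(.1955),np.sin(.1955),0])
  print(z,proj("scene",c),proj("scene",c+u*.05),proj("scene",c-u*.05))
for z in(.191,.239): print(proj("scene",np.array([.6,.225,z])))
print(plane("scene",(327,147),.213),plane("scene",(358.4,158),.213))
E
```

```text
0.2 [339.06677484 162.18625997] [354.45240494 169.10036931] [324.20113017 155.50582557]
0.213 [339.67936848 158.59010962] [355.19893119 165.49615511] [324.68837247 151.91927086]
0.239 [340.93392402 151.22540642] [356.72841399 158.1118419 ] [325.68581183 144.57719297]
0.26 [341.97687312 145.102911  ] [358.00057459 151.96987527] [326.51459962 138.47654694]
[338.25463918 164.62415262]
[340.52866216 151.20607213]
[0.54001935 0.23863061 0.213     ] [0.63390545 0.26862047 0.213     ]
```

Call:
move_arm([
  {"dx": 0,"dy": 0,"dz": 0.2,"rx": 0,"ry": 0,"rz": 0,"jaw": 0.35},
  {"dx": 0,"dy": 0,"dz": 0.2,"rx": 0,"ry": 0,"rz": 0,"jaw": 0.35},
  {"dx": 0,"dy": 0,"dz": 0.2,"rx": 0,"ry": 0,"rz": 0,"jaw": 0.35},
  {"dx": 0,"dy": 0,"dz": 0.2,"rx": 0,"ry": 0,"rz": 0,"jaw": 0.35},
  {"dx": 0,"dy": 0,"dz": 0.2,"rx": 0,"ry": 0,"rz": 0,"jaw": 0.35},
])

```text
clock: 3.67
position: [0.6013, 0.2262, 0.1994]
eef_rot: [-0.0, 0.995, 0.098, 0.0]
contact_force: [0.6, -0.4, -0.5]
gripper_width: 0.0301
```

```bash
python3 - <<'E'
from h import *
goto((.600,.225,.198),11.2)
a=vision.capture("scene")
cv2.imwrite("pics/p3.png",cv2.resize(a[110:190,300:390],None,fx=8,fy=8)[:600,:,::-1])
E
```

```text
pos [0.6013 0.2262 0.1994] d [-0.15  0.1   0.14] r [-0.     -0.0005  0.0006] t 3.6667
```

View pics/p3.png

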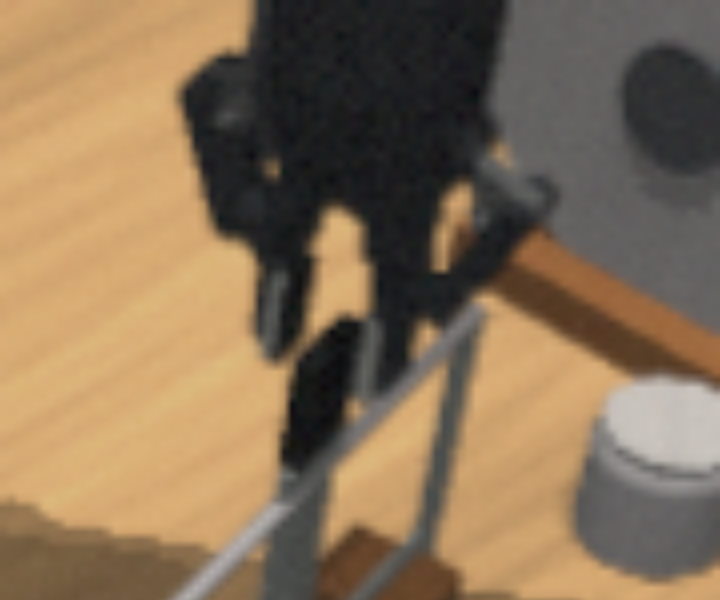

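```bash
python3 - <<'E'
from h import *
np.set_printoptions(precision=1,suppress=True)
th=np.radians(11.2);u=np.array([np.cos(th),np.sin(th),0]);v=np.array([-np.sin(th),np.cos(th),0])
c=np.array([.600,.2255,.173])
Z=lambda X:(proj("scene",X)-[300,110])*8
for sv in(-1,1):
  print("lever +x face v",sv*18,"bottom",Z(c+u*.005+v*.018*sv+[0,0,.018]),"top",Z(c+u*.005+v*.018*sv+[0,0,.066]))
t=np.array([.6013,.2262,.1994])
for sv in(-1,1):
  for su in (-1,1): print("pad",su,sv,"tip",Z(t+u*.015*su+v*.011*sv+[0,0,.005]),"up30",Z(t+u*.015*su+v*.011*sv+[0,0,.035]))
print("rodend",Z(c-v*.135),Z(c+v*.135))
E
```

```text
lever +x face v -18 bottom [293.4 467.1] top [311.5 359.5]
lever +x face v 18 bottom [344.1 417.1] top [363.3 310. ]
pad -1 -1 tip [264.  406.9] up30 [274.5 339.4]
pad 1 -1 tip [337.  439.8] up30 [349.  372.3]
pad -1 1 tip [295.4 376.9] up30 [306.4 309.6]
pad 1 1 tip [368.  409.1] up30 [380.5 341.7]
rodend [ 98.6 675. ] [477.9 299.2]
```

Call:
move_arm([
  {"dx": 0,"dy": 0.2,"dz": 0.3,"rx": 0,"ry": 0,"rz": 0,"jaw": 0.3},
  {"dx": 0,"dy": 0.4,"dz": 0.3,"rx": 0,"ry": 0,"rz": 0,"jaw": 0.2},
  {"dx": 0,"dy": 0.4,"dz": 0.3,"rx": 0,"ry": 0,"rz": 0,"jaw": 0.1},
  {"dx": 0,"dy": 0.4,"dz": 0.3,"rx": 0,"ry": 0,"rz": 0,"jaw": 0.05},
  {"dx": 0,"dy": 0.4,"dz": 0.3,"rx": 0,"ry": 0,"rz": 0,"jaw": 0},
  {"dx": 0,"dy": 0.4,"dz": 0.3,"rx": 0,"ry": 0,"rz": 0,"jaw": 0},
  {"dx": 0,"dy": 0.4,"dz": 0.3,"rx": 0,"ry": 0,"rz": 0,"jaw": 0},
  {"dx": 0,"dy": 0.4,"dz": 0.3,"rx": 0,"ry": 0,"rz": 0,"jaw": 0},
])

```text
clock: 4.38
position: [0.6021, 0.2213, 0.1959]
eef_rot: [0.001, 0.995, 0.098, -0.0]
contact_force: [0.1, -2.0, -0.6]
gripper_width: 0.0086
```

```bash
python3 - <<'E'
from h import *
goto((.600,.225,.198),11.2)
a=vision.capture("scene")
cv2.imwrite("pics/p4.png",cv2.resize(a[110:190,300:390],None,fx=8,fy=8)[:600,:,::-1])
E
```

```text
pos [0.6021 0.2213 0.1959] d [-0.13 -0.41 -0.21] r [ 0.0014  0.0004 -0.0001] t 4.3833
```

View pics/p4.png

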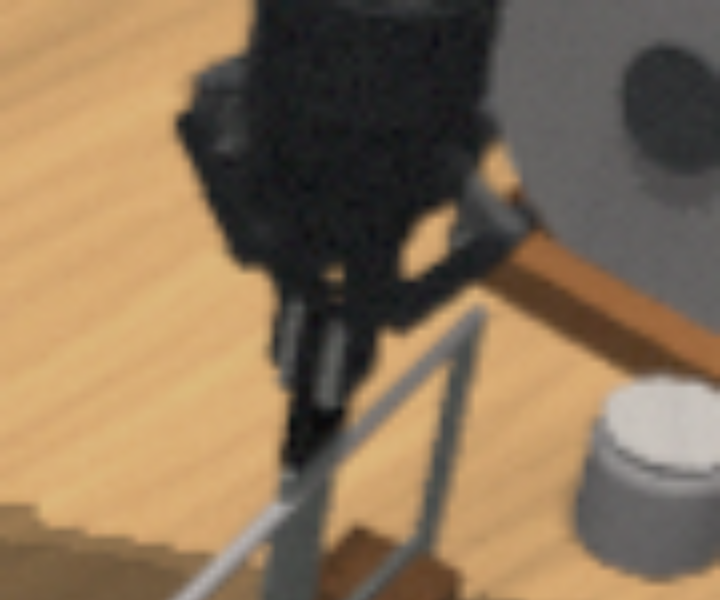

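Call:
move_arm([
  {"dx": 0,"dy": 0,"dz": -0.2,"rx": 0,"ry": 0,"rz": 0,"jaw": 0},
  {"dx": 0,"dy": 0,"dz": -0.6,"rx": 0,"ry": 0,"rz": 0,"jaw": 0},
  {"dx": 0,"dy": 0,"dz": -1.2,"rx": 0,"ry": 0,"rz": 0,"jaw": 0},
  {"dx": 0,"dy": 0,"dz": -2,"rx": 0,"ry": 0,"rz": 0,"jaw": 0},
  {"dx": 0,"dy": 0,"dz": -3,"rx": 0,"ry": 0,"rz": 0,"jaw": 0},
  {"dx": 0,"dy": 0,"dz": -4,"rx": 0,"ry": 0,"rz": 0,"jaw": 0},
  {"dx": 0,"dy": 0,"dz": -5,"rx": 0,"ry": 0,"rz": 0,"jaw": 0},
  {"dx": 0,"dy": 0,"dz": -6,"rx": 0,"ry": 0,"rz": 0,"jaw": 0},
  {"dx": 0,"dy": 0,"dz": -7,"rx": 0,"ry": 0,"rz": 0,"jaw": 0},
  {"dx": 0,"dy": 0,"dz": -8,"rx": 0,"ry": 0,"rz": 0,"jaw": 0},
])

```text
clock: 5.27
position: [0.602, 0.2223, 0.2774]
eef_rot: [-0.0, 0.995, 0.098, 0.0]
contact_force: [0.1, 0.8, -3.9]
gripper_width: 0.0088
```

Call:
move_arm([
  {"dx": 0,"dy": 0,"dz": -0.8,"rx": 0,"ry": 0,"rz": 0,"jaw": 0},
  {"dx": 0,"dy": 0,"dz": -1.2,"rx": 0,"ry": 0,"rz": 0,"jaw": 0},
  {"dx": 0,"dy": 0,"dz": -1.2,"rx": 0,"ry": 0,"rz": 0,"jaw": 0},
  {"dx": 0,"dy": 0,"dz": -1.2,"rx": 0,"ry": 0,"rz": 0,"jaw": 0},
  {"dx": 0,"dy": 0,"dz": -1.2,"rx": 0,"ry": 0,"rz": 0,"jaw": 0},
])

```text
clock: 5.68
position: [0.6016, 0.222, 0.2873]
eef_rot: [0.0, 0.995, 0.098, -0.001]
contact_force: [-0.4, -0.2, -6.5]
gripper_width: 0.0086
```

```bash
python3 - <<'E'
from h import *
goto((.60,.0,.285),0)
a=vision.capture("scene")
cv2.imwrite("pics/p5.png",cv2.resize(a[80:240,280:400],(600,800))[:600,:,::-1])
E
```

```text
pos [0.6016 0.222  0.2873] d [-4.49 21.74  0.24] r [0.0007 0.0015 0.1962] t 5.6833
```

View pics/p5.png

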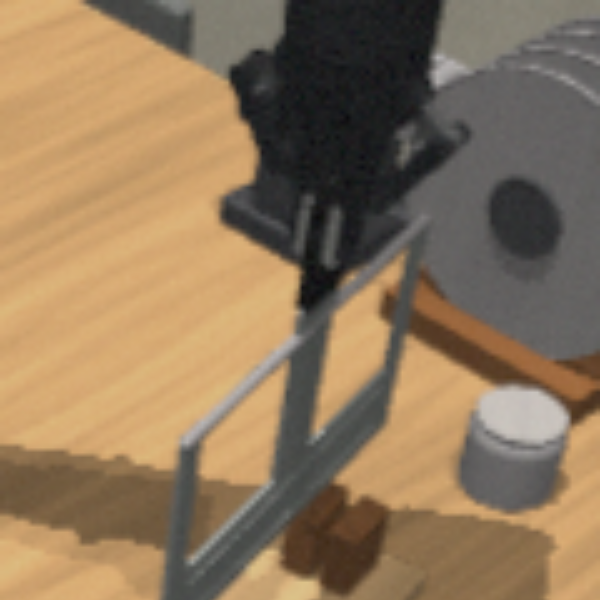

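```bash
python3 - <<'E'
from h import *
np.set_printoptions(precision=4,suppress=True)
A=plane("scene",(317.2,168),.264);B=plane("scene",(365,124.2),.264);print(A,B,(A+B)/2,np.linalg.norm(A-B),np.degrees(np.arctan2(*(B-A)[[1,0]])))
s=vision.capture("top");cv2.imwrite("pics/t5.png",cv2.resize(s[160:260,160:280],(720,600))[:,:,::-1])
th=np.radians(101.2);v=np.array([np.cos(th),np.sin(th),0]);c=np.array([.6016,.222,.264])
print(proj("scene",c-v*.135),proj("scene",c+v*.135),proj("top",c-v*.135),proj("top",c+v*.135))
E
```

```text
[0.6278 0.0979 0.264 ] [0.5802 0.3501 0.264 ] [0.604 0.224 0.264] 0.2566175010863958 100.69569165364717
[314.9455 169.3625] [364.6545 122.9558] [258.5519 183.5418] [168.1533 201.0112]
```

View pics/t5.png

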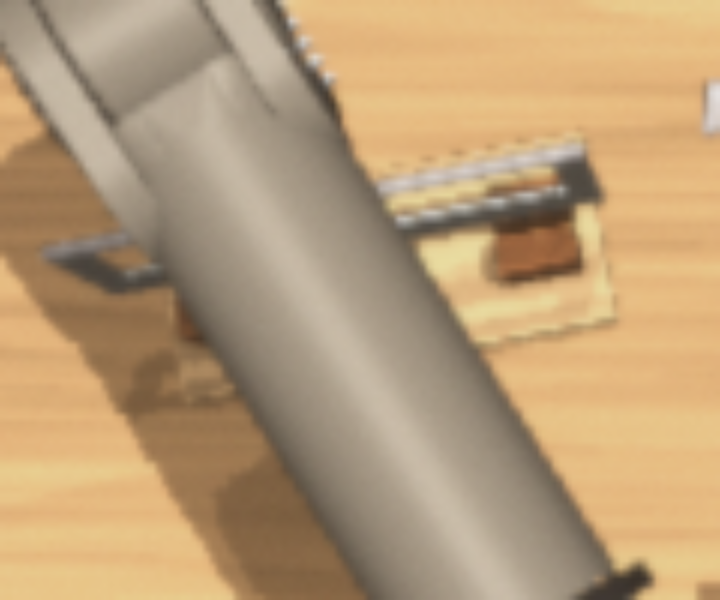

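Call:
move_arm([
  {"dx": -0.1,"dy": 1,"dz": 0,"rx": 0,"ry": 0,"rz": 0.02,"jaw": 0},
  {"dx": -0.3,"dy": 3,"dz": 0,"rx": 0,"ry": 0,"rz": 0.04,"jaw": 0},
  {"dx": -0.8,"dy": 5.5,"dz": 0,"rx": 0,"ry": 0,"rz": 0.06,"jaw": 0},
  {"dx": -1.4,"dy": 8,"dz": 0,"rx": 0,"ry": 0,"rz": 0.08,"jaw": 0},
  {"dx": -2,"dy": 10.5,"dz": 0,"rx": 0,"ry": 0,"rz": 0.1,"jaw": 0},
  {"dx": -2.6,"dy": 13,"dz": 0,"rx": 0,"ry": 0,"rz": 0.12,"jaw": 0},
  {"dx": -3.2,"dy": 15.5,"dz": 0,"rx": 0,"ry": 0,"rz": 0.14,"jaw": 0},
  {"dx": -3.8,"dy": 18,"dz": 0,"rx": 0,"ry": 0,"rz": 0.16,"jaw": 0},
  {"dx": -4.3,"dy": 20.5,"dz": 0,"rx": 0,"ry": 0,"rz": 0.18,"jaw": 0},
  {"dx": -4.5,"dy": 22.5,"dz": 0,"rx": 0,"ry": 0,"rz": 0.196,"jaw": 0},
])

```text
clock: 6.62
position: [0.6009, -0.0117, 0.288]
eef_rot: [0.002, 1.0, -0.003, -0.0]
contact_force: [0.2, -1.4, -5.2]
gripper_width: 0.0085
```

```bash
python3 - <<'E'
from h import *
goto((.60,-.174,.290),0)
E
```

```text
pos [ 0.6009 -0.0117  0.288 ] d [-0.   16.23 -0.14] r [ 0.0032  0.0008 -0.0053] t 6.6167
```

Call:
move_arm([
  {"dx": 0,"dy": 2,"dz": 0,"rx": 0,"ry": 0,"rz": 0,"jaw": 0},
  {"dx": 0,"dy": 4.5,"dz": -0.1,"rx": 0,"ry": 0,"rz": 0,"jaw": 0},
  {"dx": 0,"dy": 7,"dz": -0.2,"rx": 0,"ry": 0,"rz": 0,"jaw": 0},
  {"dx": 0,"dy": 9.5,"dz": -0.2,"rx": 0,"ry": 0,"rz": 0,"jaw": 0},
  {"dx": 0,"dy": 12,"dz": -0.2,"rx": 0,"ry": 0,"rz": 0,"jaw": 0},
  {"dx": 0,"dy": 14,"dz": -0.2,"rx": 0,"ry": 0,"rz": 0,"jaw": 0},
  {"dx": 0,"dy": 15.5,"dz": -0.2,"rx": 0,"ry": 0,"rz": 0,"jaw": 0},
  {"dx": 0,"dy": 16.2,"dz": -0.2,"rx": 0,"ry": 0,"rz": 0,"jaw": 0},
  {"dx": 0,"dy": 16.2,"dz": -0.2,"rx": 0,"ry": 0,"rz": 0,"jaw": 0},
  {"dx": 0,"dy": 16.2,"dz": -0.2,"rx": 0,"ry": 0,"rz": 0,"jaw": 0},
])

```text
clock: 7.45
position: [0.6016, -0.1678, 0.29]
eef_rot: [-0.001, 1.0, 0.0, -0.0]
contact_force: [0.4, 0.9, -4.8]
gripper_width: 0.0086
```

```bash
python3 - <<'E'
from h import *
goto((.52,-.174,.290),0)
s=vision.capture("top");a=vision.capture("scene")
cv2.imwrite("pics/t6.png",cv2.resize(s[170:260,275:405],(780,540))[:,:,::-1]);cv2.imwrite("pics/s6.png",cv2.resize(a[120:280,130:290],(600,600),interpolation=2)[:,:,::-1])
E
```

```text
pos [ 0.6016 -0.1678  0.29  ] d [-8.16  0.61 -0.  ] r [-0.0022  0.0002  0.0009] t 7.45
```

View pics/t6.png

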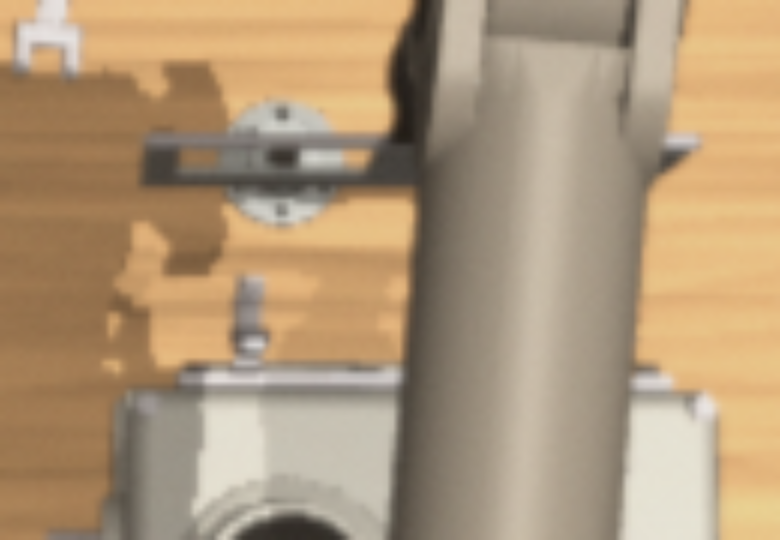

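View pics/s6.png

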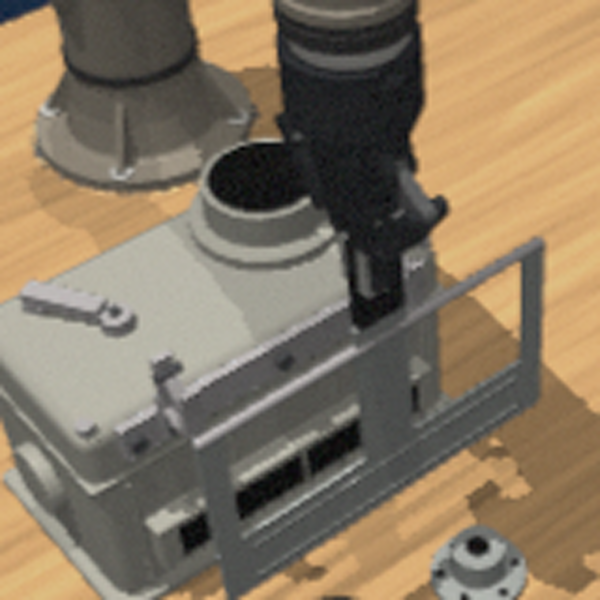

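```bash
python3 - <<'E'
from h import *
np.set_printoptions(precision=4,suppress=True)
T=lambda p:uz(p,(275,170),6)
A=plane("top",T((145,141)),.267);B=plane("top",T((699,143)),.267);print(A,B,(A+B)/2,np.linalg.norm(A-B))
s=sensors.observe();print(s["position"])
for r in (275,297,335,342,360): print(r,plane("top",T((250,r)),.230))
E
```

```text
[ 0.5994 -0.0284  0.267 ] [ 0.599  -0.2965  0.267 ] [ 0.5992 -0.1624  0.267 ] 0.26811827113784015
[ 0.602  -0.1662  0.2903]
275 [ 0.538  -0.0807  0.23  ]
297 [ 0.527  -0.0807  0.23  ]
335 [ 0.5082 -0.0807  0.23  ]
342 [ 0.5047 -0.0807  0.23  ]
360 [ 0.4958 -0.0806  0.23  ]
```

Call:
move_arm([
  {"dx": -0.5,"dy": 0.3,"dz": 0,"rx": 0,"ry": 0,"rz": 0,"jaw": 0},
  {"dx": -1.5,"dy": 0.6,"dz": 0,"rx": 0,"ry": 0,"rz": 0,"jaw": 0},
  {"dx": -2.5,"dy": 0.8,"dz": 0,"rx": 0,"ry": 0,"rz": 0,"jaw": 0},
  {"dx": -3.5,"dy": 0.8,"dz": 0,"rx": 0,"ry": 0,"rz": 0,"jaw": 0},
  {"dx": -4.5,"dy": 0.8,"dz": 0,"rx": 0,"ry": 0,"rz": 0,"jaw": 0},
  {"dx": -5.5,"dy": 0.8,"dz": 0,"rx": 0,"ry": 0,"rz": 0,"jaw": 0},
  {"dx": -6.5,"dy": 0.8,"dz": 0,"rx": 0,"ry": 0,"rz": 0,"jaw": 0},
  {"dx": -7.4,"dy": 0.8,"dz": 0,"rx": 0,"ry": 0,"rz": 0,"jaw": 0},
  {"dx": -8.2,"dy": 0.8,"dz": 0,"rx": 0,"ry": 0,"rz": 0,"jaw": 0},
  {"dx": -8.2,"dy": 0.8,"dz": 0,"rx": 0,"ry": 0,"rz": 0,"jaw": 0},
])

```text
clock: 8.38
position: [0.5177, -0.177, 0.2906]
eef_rot: [0.001, 1.0, 0.0, -0.001]
contact_force: [-0.2, -0.5, -5.5]
gripper_width: 0.009
```

Call:
move_arm([
  {"dx": 0,"dy": 0,"dz": 0,"rx": 0,"ry": 0,"rz": 0,"jaw": 0},
  {"dx": 0,"dy": 0,"dz": 0,"rx": 0,"ry": 0,"rz": 0,"jaw": 0},
  {"dx": 0,"dy": 0,"dz": 0,"rx": 0,"ry": 0,"rz": 0,"jaw": 0},
  {"dx": 0,"dy": 0,"dz": 0,"rx": 0,"ry": 0,"rz": 0,"jaw": 0},
])

```text
clock: 8.72
position: [0.5201, -0.1771, 0.2899]
eef_rot: [-0.0, 1.0, 0.0, 0.0]
contact_force: [0.9, -0.2, -5.2]
gripper_width: 0.0086
```

```bash
python3 - <<'E'
from h import *
goto((.52,-.174,.290),0)
s=vision.capture("top");a=vision.capture("scene")
cv2.imwrite("pics/t7.png",cv2.resize(s[200:240,275:405],(780,240),interpolation=2)[:,:,::-1]);cv2.imwrite("pics/s7.png",cv2.resize(a[155:255,140:260],(720,600),interpolation=2)[:,:,::-1])
for k in range(3): print(sensors.observe()["contact_force"].round(2))
E
```

```text
pos [ 0.5201 -0.1771  0.2899] d [-0.01 -0.31 -0.01] r [-0.0004 -0.0002  0.0005] t 8.7167
[-1.    0.88 -5.  ]
[-1.    0.88 -5.  ]
[-1.    0.88 -5.  ]
```

View pics/t7.png

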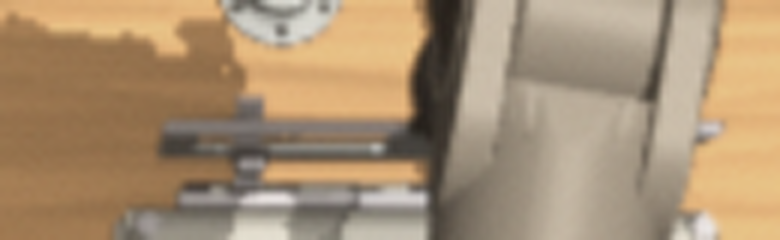

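View pics/s7.png

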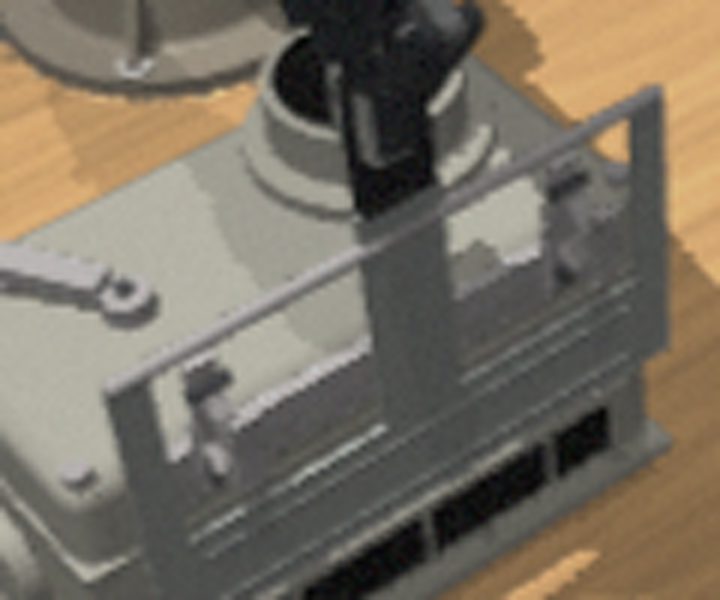

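Call:
move_arm([
  {"dx": 0,"dy": -0.1,"dz": 0.3,"rx": 0,"ry": 0,"rz": 0,"jaw": 0},
  {"dx": 0,"dy": -0.2,"dz": 0.6,"rx": 0,"ry": 0,"rz": 0,"jaw": 0},
  {"dx": 0,"dy": -0.3,"dz": 0.9,"rx": 0,"ry": 0,"rz": 0,"jaw": 0},
  {"dx": 0,"dy": -0.3,"dz": 1.2,"rx": 0,"ry": 0,"rz": 0,"jaw": 0},
  {"dx": 0,"dy": -0.3,"dz": 1.5,"rx": 0,"ry": 0,"rz": 0,"jaw": 0},
  {"dx": 0,"dy": -0.3,"dz": 1.8,"rx": 0,"ry": 0,"rz": 0,"jaw": 0},
  {"dx": 0,"dy": -0.3,"dz": 2.1,"rx": 0,"ry": 0,"rz": 0,"jaw": 0},
  {"dx": 0,"dy": -0.3,"dz": 2.3,"rx": 0,"ry": 0,"rz": 0,"jaw": 0},
  {"dx": 0,"dy": -0.3,"dz": 2.3,"rx": 0,"ry": 0,"rz": 0,"jaw": 0},
  {"dx": 0,"dy": -0.3,"dz": 2.3,"rx": 0,"ry": 0,"rz": 0,"jaw": 0},
])

```text
clock: 9.65
position: [0.5196, -0.1743, 0.267]
eef_rot: [-0.0, 1.0, 0.0, -0.0]
contact_force: [-0.0, -0.5, -5.9]
gripper_width: 0.0085
```

Call:
move_arm([
  {"dx": 0,"dy": 0,"dz": 0.06,"rx": 0,"ry": 0,"rz": 0,"jaw": 0},
  {"dx": 0,"dy": 0,"dz": 0.12,"rx": 0,"ry": 0,"rz": 0,"jaw": 0},
  {"dx": 0,"dy": 0,"dz": 0.18,"rx": 0,"ry": 0,"rz": 0,"jaw": 0},
  {"dx": 0,"dy": 0,"dz": 0.24,"rx": 0,"ry": 0,"rz": 0,"jaw": 0},
  {"dx": 0,"dy": 0,"dz": 0.3,"rx": 0,"ry": 0,"rz": 0,"jaw": 0},
  {"dx": 0,"dy": 0,"dz": 0.36,"rx": 0,"ry": 0,"rz": 0,"jaw": 0},
  {"dx": 0,"dy": 0,"dz": 0.42,"rx": 0,"ry": 0,"rz": 0,"jaw": 0},
  {"dx": 0,"dy": 0,"dz": 0.48,"rx": 0,"ry": 0,"rz": 0,"jaw": 0},
  {"dx": 0,"dy": 0,"dz": 0.54,"rx": 0,"ry": 0,"rz": 0,"jaw": 0},
  {"dx": 0,"dy": 0,"dz": 0.6,"rx": 0,"ry": 0,"rz": 0,"jaw": 0},
])

```text
clock: 10.48
position: [0.5197, -0.1743, 0.261]
eef_rot: [-0.0, 1.0, 0.0, -0.0]
contact_force: [0.6, -0.4, -4.1]
gripper_width: 0.0088
```

```bash
python3 - <<'E'
from h import *
goto((.52,-.174,.255),0)
s=vision.capture("top");a=vision.capture("scene")
cv2.imwrite("pics/t8.png",cv2.resize(s[200:240,275:405],(780,240),interpolation=2)[:,:,::-1]);cv2.imwrite("pics/s8.png",cv2.resize(a[155:255,140:260],(720,600),interpolation=2)[:,:,::-1])
s=sensors.observe();print(s["contact_force"].round(2),s["torque"].round(3))
E
```

```text
pos [ 0.5197 -0.1743  0.261 ] d [ 0.03 -0.03  0.6 ] r [-0.  0.  0.] t 10.4833
[-0.62 -0.35 -5.38] [-0.038  0.035  0.007]
```

View pics/t8.png

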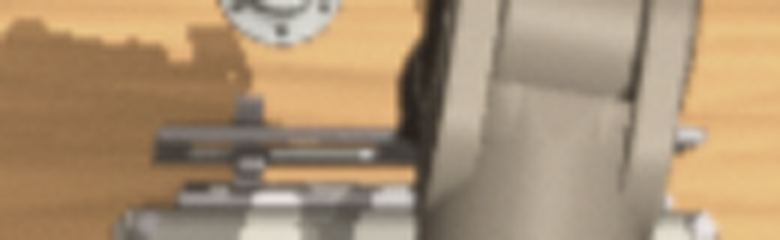

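View pics/s8.png

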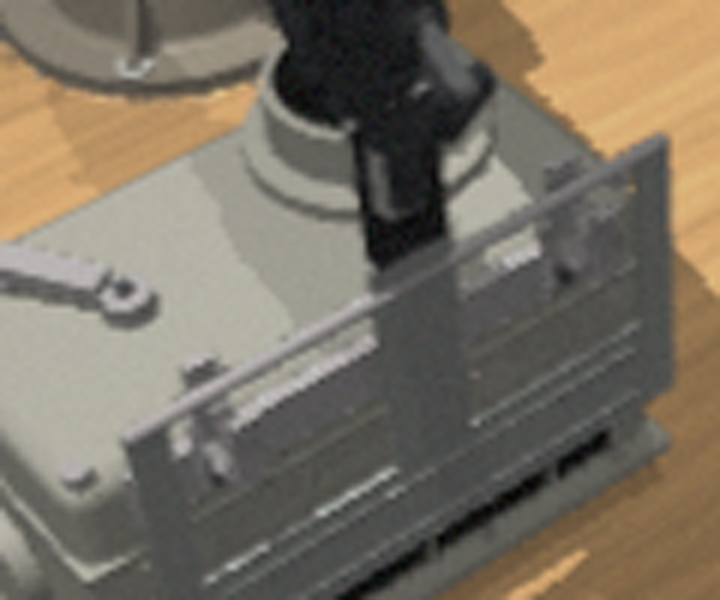

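Rod lies mid-throat: row 135 in the top crop, with nose at about 105 and shank at about 165. I'll keep lowering slowly.

Call:
move_arm([
  {"dx": 0,"dy": 0,"dz": 0.06,"rx": 0,"ry": 0,"rz": 0,"jaw": 0},
  {"dx": 0,"dy": 0,"dz": 0.12,"rx": 0,"ry": 0,"rz": 0,"jaw": 0},
  {"dx": 0,"dy": 0,"dz": 0.18,"rx": 0,"ry": 0,"rz": 0,"jaw": 0},
  {"dx": 0,"dy": 0,"dz": 0.24,"rx": 0,"ry": 0,"rz": 0,"jaw": 0},
  {"dx": 0,"dy": 0,"dz": 0.3,"rx": 0,"ry": 0,"rz": 0,"jaw": 0},
  {"dx": 0,"dy": 0,"dz": 0.36,"rx": 0,"ry": 0,"rz": 0,"jaw": 0},
  {"dx": 0,"dy": 0,"dz": 0.42,"rx": 0,"ry": 0,"rz": 0,"jaw": 0},
  {"dx": 0,"dy": 0,"dz": 0.48,"rx": 0,"ry": 0,"rz": 0,"jaw": 0},
  {"dx": 0,"dy": 0,"dz": 0.54,"rx": 0,"ry": 0,"rz": 0,"jaw": 0},
  {"dx": 0,"dy": 0,"dz": 0.6,"rx": 0,"ry": 0,"rz": 0,"jaw": 0},
])

```text
clock: 11.42
position: [0.5196, -0.1742, 0.255]
eef_rot: [-0.0, 1.0, 0.0, -0.0]
contact_force: [0.1, 0.0, -4.1]
gripper_width: 0.0087
```

Call:
move_arm([
  {"dx": 0,"dy": 0,"dz": 0.06,"rx": 0,"ry": 0,"rz": 0,"jaw": 0},
  {"dx": 0,"dy": 0,"dz": 0.12,"rx": 0,"ry": 0,"rz": 0,"jaw": 0},
  {"dx": 0,"dy": 0,"dz": 0.18,"rx": 0,"ry": 0,"rz": 0,"jaw": 0},
  {"dx": 0,"dy": 0,"dz": 0.24,"rx": 0,"ry": 0,"rz": 0,"jaw": 0},
  {"dx": 0,"dy": 0,"dz": 0.3,"rx": 0,"ry": 0,"rz": 0,"jaw": 0},
  {"dx": 0,"dy": 0,"dz": 0.3,"rx": 0,"ry": 0,"rz": 0,"jaw": 0},
])

```text
clock: 11.92
position: [0.5196, -0.1742, 0.2519]
eef_rot: [-0.0, 1.0, 0.0, -0.0]
contact_force: [0.6, 0.0, -4.3]
gripper_width: 0.0086
```

```bash
python3 - <<'E'
from h import *
goto((.52,-.174,.255),0)
s=vision.capture("top");a=vision.capture("scene")
cv2.imwrite("pics/t9.png",cv2.resize(s[200:240,275:405],(780,240),interpolation=2)[:,:,::-1]);cv2.imwrite("pics/s9.png",cv2.resize(a[155:255,140:260],(720,600),interpolation=2)[:,:,::-1])
s=sensors.observe();print(s["contact_force"].round(2),s["torque"].round(3))
E
```

```text
pos [ 0.5196 -0.1742  0.2519] d [ 0.04 -0.02 -0.31] r [-0.      0.0002  0.0001] t 11.9167
[ 0.43 -1.23 -5.39] [ 0.021 -0.003  0.013]
```

View pics/s9.png

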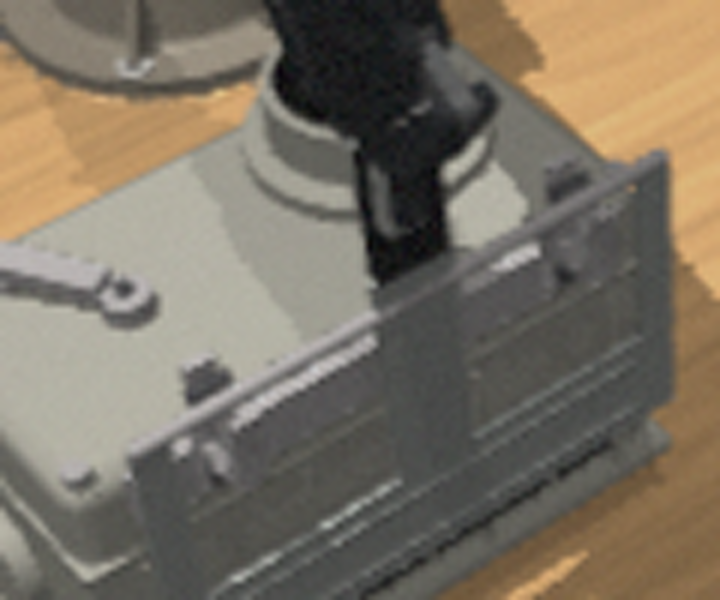

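Call:
move_arm([
  {"dx": 0,"dy": 0,"dz": 0.06,"rx": 0,"ry": 0,"rz": 0,"jaw": 0},
  {"dx": 0,"dy": 0,"dz": 0.12,"rx": 0,"ry": 0,"rz": 0,"jaw": 0},
  {"dx": 0,"dy": 0,"dz": 0.18,"rx": 0,"ry": 0,"rz": 0,"jaw": 0},
  {"dx": 0,"dy": 0,"dz": 0.24,"rx": 0,"ry": 0,"rz": 0,"jaw": 0},
  {"dx": 0,"dy": 0,"dz": 0.3,"rx": 0,"ry": 0,"rz": 0,"jaw": 0},
  {"dx": 0,"dy": 0,"dz": 0.3,"rx": 0,"ry": 0,"rz": 0,"jaw": 0},
])

```text
clock: 12.52
position: [0.5198, -0.1742, 0.2492]
eef_rot: [-0.0, 1.0, -0.0, 0.0]
contact_force: [-0.1, -0.5, -4.0]
gripper_width: 0.0086
```

Call:
move_arm([
  {"dx": 0,"dy": 0,"dz": 0.06,"rx": 0,"ry": 0,"rz": 0,"jaw": 0},
  {"dx": 0,"dy": 0,"dz": 0.12,"rx": 0,"ry": 0,"rz": 0,"jaw": 0},
  {"dx": 0,"dy": 0,"dz": 0.18,"rx": 0,"ry": 0,"rz": 0,"jaw": 0},
  {"dx": 0,"dy": 0,"dz": 0.24,"rx": 0,"ry": 0,"rz": 0,"jaw": 0},
  {"dx": 0,"dy": 0,"dz": 0.3,"rx": 0,"ry": 0,"rz": 0,"jaw": 0},
  {"dx": 0,"dy": 0,"dz": 0.3,"rx": 0,"ry": 0,"rz": 0,"jaw": 0},
])

```text
clock: 13.02
position: [0.5208, -0.1742, 0.2471]
eef_rot: [0.0, 1.0, 0.0, 0.002]
contact_force: [2.4, -0.3, -0.0]
gripper_width: 0.0083
```

```bash
python3 - <<'E'
from h import *
goto((.52,-.174,.255),0)
s=vision.capture("top");a=vision.capture("scene")
cv2.imwrite("pics/t10.png",cv2.resize(s[200:240,275:405],(780,240),interpolation=2)[:,:,::-1]);cv2.imwrite("pics/s10.png",cv2.resize(a[155:255,140:260],(720,600),interpolation=2)[:,:,::-1])
s=sensors.observe();print(s["contact_force"].round(2),s["torque"].round(3))
E
```

```text
pos [ 0.5208 -0.1742  0.2471] d [-0.08 -0.02 -0.79] r [ 0.0004 -0.0031  0.0001] t 13.0167
[2.33 0.77 0.11] [ 0.151 -0.663 -0.052]
```

View pics/s10.png

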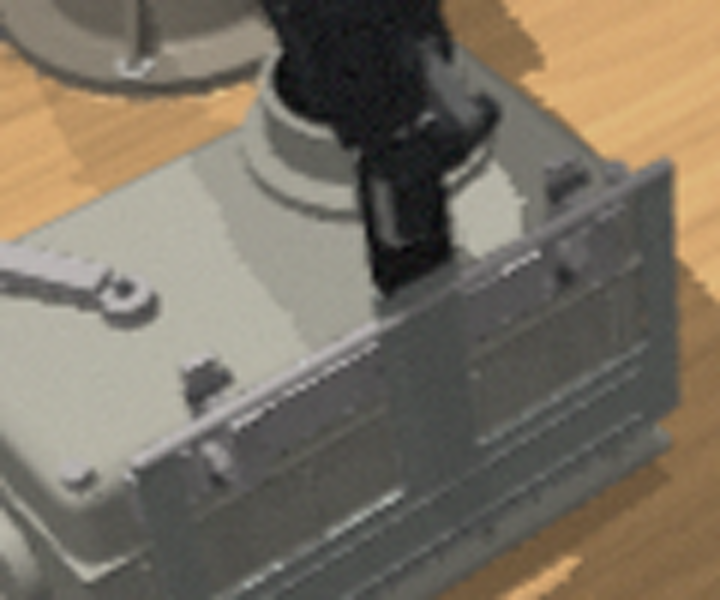

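View pics/t10.png

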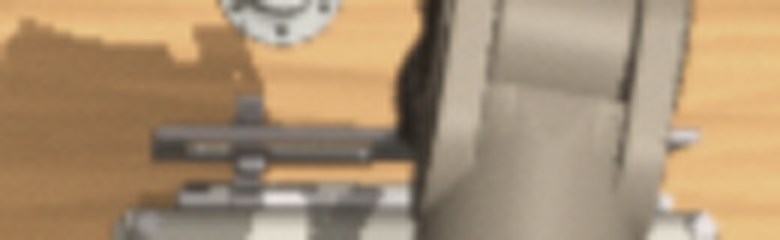

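Call:
move_arm([
  {"dx": 0,"dy": 0,"dz": 0.05,"rx": 0,"ry": 0,"rz": 0,"jaw": 0},
  {"dx": 0,"dy": 0,"dz": 0.1,"rx": 0,"ry": 0,"rz": 0,"jaw": 0},
  {"dx": 0,"dy": 0,"dz": 0.15,"rx": 0,"ry": 0,"rz": 0,"jaw": 0},
  {"dx": 0,"dy": 0,"dz": 0.15,"rx": 0,"ry": 0,"rz": 0,"jaw": 0},
])

```text
clock: 13.45
position: [0.5213, -0.1742, 0.2461]
eef_rot: [0.0, 1.0, 0.0, 0.002]
contact_force: [3.5, 0.1, 4.2]
gripper_width: 0.0085
```

```bash
cat > o.py <<'E'
from station import sensors
s=sensors.observe();print(s["clock"],s["position"].round(4),s["contact_force"].round(2),s["torque"].round(3),s["eef_rot"].round(4))
E
python3 o.py
```

```text
13.45 [ 0.5213 -0.1742  0.2461] [3.47 0.14 4.22] [ 0.191 -0.933 -0.088] [4.0e-04 1.0e+00 1.0e-04 2.3e-03]
```

Call:
move_arm([
  {"dx": 0,"dy": 0,"dz": 0.05,"rx": 0,"ry": 0,"rz": 0,"jaw": 0},
  {"dx": 0,"dy": 0,"dz": 0.1,"rx": 0,"ry": 0,"rz": 0,"jaw": 0},
  {"dx": 0,"dy": 0,"dz": 0.1,"rx": 0,"ry": 0,"rz": 0,"jaw": 0},
])

```text
clock: 13.7
position: [0.5217, -0.1742, 0.2455]
eef_rot: [0.001, 1.0, 0.0, 0.003]
contact_force: [4.2, 0.7, 6.3]
gripper_width: 0.0084
```

```bash
python3 o.py
```

```text
13.7 [ 0.5217 -0.1742  0.2455] [4.2  0.68 6.28] [ 0.226 -0.966 -0.104] [5.0e-04 1.0e+00 2.0e-04 2.8e-03]
```

Call:
move_arm([
  {"dx": 0,"dy": 0,"dz": 0.05,"rx": 0,"ry": 0,"rz": 0,"jaw": 0},
  {"dx": 0,"dy": 0,"dz": 0.1,"rx": 0,"ry": 0,"rz": 0,"jaw": 0},
  {"dx": 0,"dy": 0,"dz": 0.1,"rx": 0,"ry": 0,"rz": 0,"jaw": 0},
])

```text
clock: 13.95
position: [0.5221, -0.1741, 0.2448]
eef_rot: [0.001, 1.0, 0.0, 0.003]
contact_force: [3.7, 0.4, 6.7]
gripper_width: 0.0082
```

```bash
python3 o.py; python3 - <<'E'
from h import *
s=vision.capture("top");a=vision.capture("scene")
cv2.imwrite("pics/t11.png",cv2.resize(s[200:240,275:405],(780,240),interpolation=2)[:,:,::-1]);cv2.imwrite("pics/s11.png",cv2.resize(a[165:235,160:260],(800,560),interpolation=2)[:,:,::-1])
E
```

```text
13.95 [ 0.5221 -0.1741  0.2448] [3.74 0.37 6.67] [ 0.199 -1.06  -0.122] [6.0e-04 1.0e+00 3.0e-04 3.3e-03]
```

View pics/s11.png

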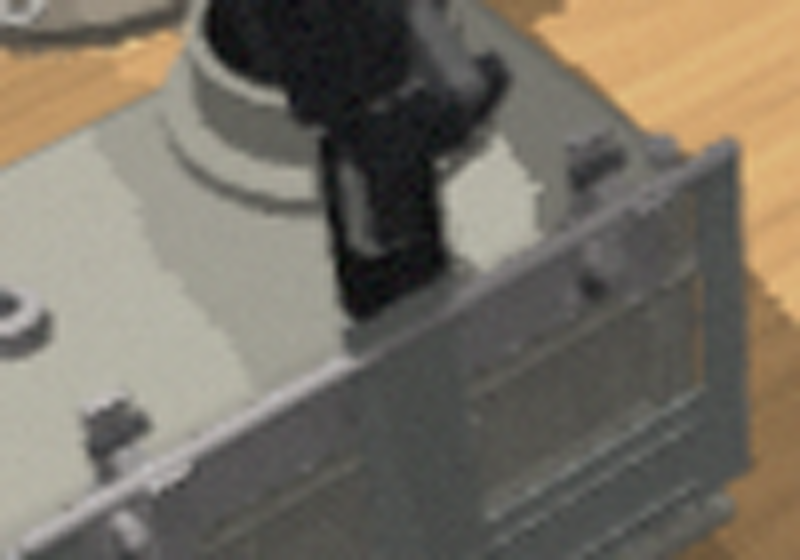

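Call:
move_arm([
  {"dx": 0,"dy": 0,"dz": 0.05,"rx": 0,"ry": 0,"rz": 0,"jaw": 0},
  {"dx": 0,"dy": 0,"dz": 0.1,"rx": 0,"ry": 0,"rz": 0,"jaw": 0},
  {"dx": 0,"dy": 0,"dz": 0.15,"rx": 0,"ry": 0,"rz": 0,"jaw": 0},
  {"dx": 0,"dy": 0,"dz": 0.15,"rx": 0,"ry": 0,"rz": 0,"jaw": 0},
])

```text
clock: 14.38
position: [0.5225, -0.1741, 0.2436]
eef_rot: [0.001, 1.0, 0.0, 0.004]
contact_force: [3.5, 0.6, 7.0]
gripper_width: 0.0085
```

```bash
python3 o.py
```

```text
14.3833 [ 0.5225 -0.1741  0.2436] [3.5  0.62 6.96] [ 0.147 -1.177 -0.081] [7.0e-04 1.0e+00 4.0e-04 3.9e-03]
```

Call:
move_arm([
  {"dx": 0,"dy": 0,"dz": 0.05,"rx": 0,"ry": 0,"rz": 0,"jaw": 0},
  {"dx": 0,"dy": 0,"dz": 0.1,"rx": 0,"ry": 0,"rz": 0,"jaw": 0},
  {"dx": 0,"dy": 0,"dz": 0.15,"rx": 0,"ry": 0,"rz": 0,"jaw": 0},
  {"dx": 0,"dy": 0,"dz": 0.2,"rx": 0,"ry": 0,"rz": 0,"jaw": 0},
  {"dx": 0,"dy": 0,"dz": 0.25,"rx": 0,"ry": 0,"rz": 0,"jaw": 0},
])

```text
clock: 14.8
position: [0.5228, -0.1741, 0.2412]
eef_rot: [0.001, 1.0, 0.0, 0.004]
contact_force: [5.8, 1.4, 6.2]
gripper_width: 0.0084
```

```bash
python3 o.py
```

```text
14.8 [ 0.5228 -0.1741  0.2412] [5.79 1.45 6.24] [ 0.054 -1.3   -0.098] [8.0e-04 1.0e+00 5.0e-04 4.2e-03]
```

Call:
move_arm([
  {"dx": 0,"dy": 0,"dz": 0.05,"rx": 0,"ry": 0,"rz": 0,"jaw": 0},
  {"dx": 0,"dy": 0,"dz": 0.1,"rx": 0,"ry": 0,"rz": 0,"jaw": 0},
  {"dx": 0,"dy": 0,"dz": 0.15,"rx": 0,"ry": 0,"rz": 0,"jaw": 0},
  {"dx": 0,"dy": 0,"dz": 0.2,"rx": 0,"ry": 0,"rz": 0,"jaw": 0},
  {"dx": 0,"dy": 0,"dz": 0.25,"rx": 0,"ry": 0,"rz": 0,"jaw": 0},
  {"dx": 0,"dy": 0,"dz": 0.3,"rx": 0,"ry": 0,"rz": 0,"jaw": 0},
])

```text
clock: 15.3
position: [0.523, -0.1743, 0.2379]
eef_rot: [0.001, 1.0, 0.0, 0.004]
contact_force: [6.3, 0.1, 5.5]
gripper_width: 0.0086
```

```bash
python3 o.py
```

```text
15.3 [ 0.523  -0.1743  0.2379] [6.27 0.06 5.51] [ 0.093 -1.436 -0.031] [8.0e-04 1.0e+00 4.0e-04 4.3e-03]
```

Call:
move_arm([
  {"dx": 0,"dy": 0,"dz": 0.06,"rx": 0,"ry": 0,"rz": 0,"jaw": 0},
  {"dx": 0,"dy": 0,"dz": 0.12,"rx": 0,"ry": 0,"rz": 0,"jaw": 0},
  {"dx": 0,"dy": 0,"dz": 0.18,"rx": 0,"ry": 0,"rz": 0,"jaw": 0},
  {"dx": 0,"dy": 0,"dz": 0.24,"rx": 0,"ry": 0,"rz": 0,"jaw": 0},
  {"dx": 0,"dy": 0,"dz": 0.3,"rx": 0,"ry": 0,"rz": 0,"jaw": 0},
  {"dx": 0,"dy": 0,"dz": 0.36,"rx": 0,"ry": 0,"rz": 0,"jaw": 0},
])

```text
clock: 15.8
position: [0.523, -0.1743, 0.234]
eef_rot: [0.001, 1.0, 0.0, 0.004]
contact_force: [5.4, 0.5, 4.3]
gripper_width: 0.0087
```

Call:
move_arm([
  {"dx": 0,"dy": 0,"dz": 0.06,"rx": 0,"ry": 0,"rz": 0,"jaw": 0},
  {"dx": 0,"dy": 0,"dz": 0.12,"rx": 0,"ry": 0,"rz": 0,"jaw": 0},
  {"dx": 0,"dy": 0,"dz": 0.18,"rx": 0,"ry": 0,"rz": 0,"jaw": 0},
  {"dx": 0,"dy": 0,"dz": 0.24,"rx": 0,"ry": 0,"rz": 0,"jaw": 0},
  {"dx": 0,"dy": 0,"dz": 0.3,"rx": 0,"ry": 0,"rz": 0,"jaw": 0},
  {"dx": 0,"dy": 0,"dz": 0.36,"rx": 0,"ry": 0,"rz": 0,"jaw": 0},
])

```text
clock: 16.3
position: [0.5229, -0.1743, 0.23]
eef_rot: [0.001, 1.0, 0.0, 0.004]
contact_force: [6.5, 0.6, 2.8]
gripper_width: 0.0084
```

```bash
python3 o.py
```

```text
16.3 [ 0.5229 -0.1743  0.23  ] [6.48 0.59 2.78] [ 0.007 -1.577 -0.047] [6.0e-04 1.0e+00 5.0e-04 3.9e-03]
```

Call:
move_arm([
  {"dx": 0,"dy": 0,"dz": 0.05,"rx": 0,"ry": 0,"rz": 0,"jaw": 0},
  {"dx": 0,"dy": 0,"dz": 0.1,"rx": 0,"ry": 0,"rz": 0,"jaw": 0},
  {"dx": 0,"dy": 0,"dz": 0.15,"rx": 0,"ry": 0,"rz": 0,"jaw": 0},
  {"dx": 0,"dy": 0,"dz": 0.2,"rx": 0,"ry": 0,"rz": 0,"jaw": 0},
  {"dx": 0,"dy": 0,"dz": 0.25,"rx": 0,"ry": 0,"rz": 0,"jaw": 0},
  {"dx": 0,"dy": 0,"dz": 0.3,"rx": 0,"ry": 0,"rz": 0,"jaw": 0},
])

```text
clock: 16.8
position: [0.5209, -0.1743, 0.2249]
eef_rot: [0.0, 1.0, 0.001, 0.001]
contact_force: [3.5, -0.5, -4.2]
gripper_width: 0.0084
```

Call:
move_arm([
  {"dx": 0,"dy": 0,"dz": 0.05,"rx": 0,"ry": 0,"rz": 0,"jaw": 0},
  {"dx": 0,"dy": 0,"dz": 0.1,"rx": 0,"ry": 0,"rz": 0,"jaw": 0},
  {"dx": 0,"dy": 0,"dz": 0.15,"rx": 0,"ry": 0,"rz": 0,"jaw": 0},
  {"dx": 0,"dy": 0,"dz": 0.2,"rx": 0,"ry": 0,"rz": 0,"jaw": 0},
  {"dx": 0,"dy": 0,"dz": 0.25,"rx": 0,"ry": 0,"rz": 0,"jaw": 0},
  {"dx": 0,"dy": 0,"dz": 0.3,"rx": 0,"ry": 0,"rz": 0,"jaw": 0},
])

```text
clock: 17.3
position: [0.5189, -0.1743, 0.2219]
eef_rot: [-0.0, 1.0, -0.0, -0.001]
contact_force: [0.4, -0.1, -5.1]
gripper_width: 0.0085
```

```bash
python3 o.py
```

```text
17.3 [ 0.5189 -0.1743  0.2219] [ 0.45 -0.08 -5.1 ] [ 0.002 -0.07   0.015] [-1.e-04  1.e+00 -1.e-04 -8.e-04]
```

Call:
move_arm([
  {"dx": 0,"dy": 0,"dz": 0.04,"rx": 0,"ry": 0,"rz": 0,"jaw": 0},
  {"dx": 0,"dy": 0,"dz": 0.08,"rx": 0,"ry": 0,"rz": 0,"jaw": 0},
  {"dx": 0,"dy": 0,"dz": 0.12,"rx": 0,"ry": 0,"rz": 0,"jaw": 0},
  {"dx": 0,"dy": 0,"dz": 0.12,"rx": 0,"ry": 0,"rz": 0,"jaw": 0},
])

```text
clock: 17.63
position: [0.5196, -0.1742, 0.2211]
eef_rot: [0.0, 1.0, 0.0, -0.0]
contact_force: [-0.5, 0.4, -4.2]
gripper_width: 0.0085
```

```bash
python3 o.py
```

```text
17.6333 [ 0.5196 -0.1742  0.2211] [-0.46  0.41 -4.25] [-0.014  0.012 -0.049] [ 0.e+00  1.e+00  1.e-04 -1.e-04]
```

Call:
move_arm([
  {"dx": 0,"dy": 0,"dz": 0.04,"rx": 0,"ry": 0,"rz": 0,"jaw": 0},
  {"dx": 0,"dy": 0,"dz": 0.08,"rx": 0,"ry": 0,"rz": 0,"jaw": 0},
  {"dx": 0,"dy": 0,"dz": 0.12,"rx": 0,"ry": 0,"rz": 0,"jaw": 0},
  {"dx": 0,"dy": 0,"dz": 0.12,"rx": 0,"ry": 0,"rz": 0,"jaw": 0},
])

```text
clock: 17.97
position: [0.5197, -0.1743, 0.2202]
eef_rot: [0.0, 1.0, -0.0, 0.0]
contact_force: [-0.3, 0.6, -3.1]
gripper_width: 0.0083
```

```bash
python3 o.py
```

```text
17.9667 [ 0.5197 -0.1743  0.2202] [-0.28  0.59 -3.14] [-0.022  0.062  0.033] [ 1.e-04  1.e+00 -0.e+00  1.e-04]
```

Call:
move_arm([
  {"dx": 0,"dy": 0,"dz": 0.04,"rx": 0,"ry": 0,"rz": 0,"jaw": 0},
  {"dx": 0,"dy": 0,"dz": 0.08,"rx": 0,"ry": 0,"rz": 0,"jaw": 0},
  {"dx": 0,"dy": 0,"dz": 0.08,"rx": 0,"ry": 0,"rz": 0,"jaw": 0},
])

```text
clock: 18.22
position: [0.5198, -0.1744, 0.22]
eef_rot: [0.0, 1.0, -0.0, 0.0]
contact_force: [-1.3, -0.4, 1.0]
gripper_width: 0.0086
```

```bash
python3 o.py
```

```text
18.2167 [ 0.5198 -0.1744  0.22  ] [-1.33 -0.4   0.96] [ 0.092  0.447 -0.023] [ 3.e-04  1.e+00 -0.e+00  4.e-04]
```

Call:
move_arm([
  {"dx": 0,"dy": 0,"dz": 0.04,"rx": 0,"ry": 0,"rz": 0,"jaw": 0},
  {"dx": 0,"dy": 0,"dz": 0.07,"rx": 0,"ry": 0,"rz": 0,"jaw": 0},
  {"dx": 0,"dy": 0,"dz": 0.07,"rx": 0,"ry": 0,"rz": 0,"jaw": 0},
  {"dx": 0,"dy": 0,"dz": 0.07,"rx": 0,"ry": 0,"rz": 0,"jaw": 0},
  {"dx": 0,"dy": 0,"dz": 0.07,"rx": 0,"ry": 0,"rz": 0,"jaw": 0},
])

```text
clock: 18.63
position: [0.5199, -0.1744, 0.22]
eef_rot: [0.0, 1.0, -0.0, 0.001]
contact_force: [-2.6, -1.0, 5.7]
gripper_width: 0.0081
```

```bash
python3 o.py; python3 - <<'E'
from h import *
s=vision.capture("top");a=vision.capture("scene")
cv2.imwrite("pics/t12.png",cv2.resize(s[200:240,275:405],(780,240),interpolation=2)[:,:,::-1]);cv2.imwrite("pics/s12.png",cv2.resize(a[165:240,160:260],(800,600),interpolation=2)[:,:,::-1])
E
```

```text
18.6333 [ 0.5199 -0.1744  0.22  ] [-2.61 -0.96  5.65] [0.15  0.702 0.083] [ 5.e-04  1.e+00 -1.e-04  7.e-04]
```

View pics/s12.png

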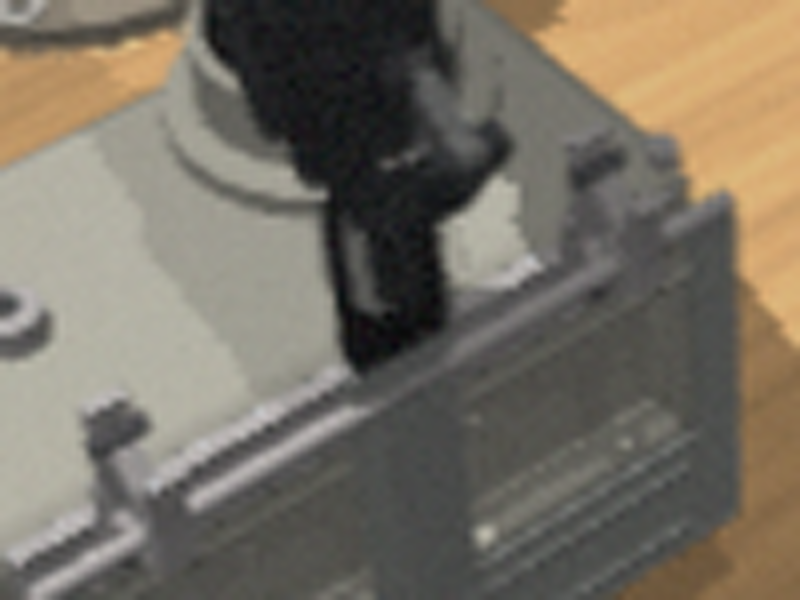

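View pics/t12.png

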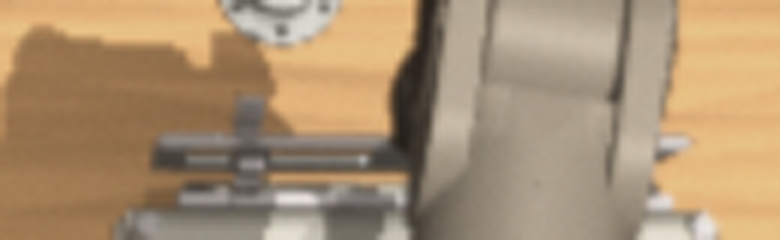

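Call:
move_arm([
  {"dx": 0,"dy": 0,"dz": -0.1,"rx": 0,"ry": 0,"rz": 0,"jaw": 0},
  {"dx": 0,"dy": 0,"dz": -0.2,"rx": 0,"ry": 0,"rz": 0,"jaw": 0},
  {"dx": 0,"dy": 0,"dz": -0.3,"rx": 0,"ry": 0,"rz": 0,"jaw": 0},
  {"dx": 0,"dy": 0,"dz": -0.4,"rx": 0,"ry": 0,"rz": 0,"jaw": 0},
  {"dx": 0,"dy": 0,"dz": -0.5,"rx": 0,"ry": 0,"rz": 0,"jaw": 0},
  {"dx": 0,"dy": 0,"dz": -0.6,"rx": 0,"ry": 0,"rz": 0,"jaw": 0},
  {"dx": 0,"dy": 0,"dz": -0.7,"rx": 0,"ry": 0,"rz": 0,"jaw": 0},
  {"dx": 0,"dy": 0,"dz": -0.8,"rx": 0,"ry": 0,"rz": 0,"jaw": 0},
  {"dx": 0,"dy": 0,"dz": -0.9,"rx": 0,"ry": 0,"rz": 0,"jaw": 0},
  {"dx": 0,"dy": 0,"dz": -1,"rx": 0,"ry": 0,"rz": 0,"jaw": 0},
])

```text
clock: 19.57
position: [0.5197, -0.1742, 0.2286]
eef_rot: [0.0, 1.0, 0.0, 0.0]
contact_force: [1.2, -0.5, -5.1]
gripper_width: 0.0083
```

```bash
python3 o.py
```

```text
19.5667 [ 0.5197 -0.1742  0.2286] [ 1.23 -0.51 -5.13] [-0.017 -0.024 -0.051] [0.e+00 1.e+00 1.e-04 0.e+00]
```

Call:
move_arm([
  {"dx": 0,"dy": 0,"dz": -0.05,"rx": 0,"ry": 0,"rz": 0,"jaw": 0},
  {"dx": 0,"dy": 0,"dz": -0.1,"rx": 0,"ry": 0,"rz": 0,"jaw": 0},
  {"dx": 0,"dy": 0,"dz": -0.15,"rx": 0,"ry": 0,"rz": 0,"jaw": 0},
  {"dx": 0,"dy": 0,"dz": -0.2,"rx": 0,"ry": 0,"rz": 0,"jaw": 0},
  {"dx": 0,"dy": 0,"dz": -0.25,"rx": 0,"ry": 0,"rz": 0,"jaw": 0},
  {"dx": 0,"dy": 0,"dz": -0.25,"rx": 0,"ry": 0,"rz": 0,"jaw": 0},
])

```text
clock: 20.07
position: [0.5197, -0.1743, 0.2311]
eef_rot: [0.0, 1.0, 0.0, 0.0]
contact_force: [-0.5, 0.8, -5.0]
gripper_width: 0.0084
```

```bash
python3 o.py
```

```text
20.0667 [ 0.5197 -0.1743  0.2311] [-0.49  0.76 -5.03] [-0.073 -0.016  0.012] [0.e+00 1.e+00 0.e+00 1.e-04]
```

Call:
move_arm([
  {"dx": 0,"dy": 0,"dz": -0.05,"rx": 0,"ry": 0,"rz": 0,"jaw": 0},
  {"dx": 0,"dy": 0,"dz": -0.1,"rx": 0,"ry": 0,"rz": 0,"jaw": 0},
  {"dx": 0,"dy": 0,"dz": -0.15,"rx": 0,"ry": 0,"rz": 0,"jaw": 0},
  {"dx": 0,"dy": 0,"dz": -0.15,"rx": 0,"ry": 0,"rz": 0,"jaw": 0},
])

```text
clock: 20.4
position: [0.5195, -0.1742, 0.2324]
eef_rot: [-0.0, 1.0, 0.0, -0.0]
contact_force: [-0.3, 0.3, -5.1]
gripper_width: 0.0083
```

```bash
python3 o.py
```

```text
20.4 [ 0.5195 -0.1742  0.2324] [-0.33  0.31 -5.08] [ 0.03   0.044 -0.02 ] [-1.e-04  1.e+00  0.e+00 -2.e-04]
```

Call:
move_arm([
  {"dx": 0,"dy": 0,"dz": -0.05,"rx": 0,"ry": 0,"rz": 0,"jaw": 0},
  {"dx": 0,"dy": 0,"dz": -0.1,"rx": 0,"ry": 0,"rz": 0,"jaw": 0},
  {"dx": 0,"dy": 0,"dz": -0.15,"rx": 0,"ry": 0,"rz": 0,"jaw": 0},
  {"dx": 0,"dy": 0,"dz": -0.15,"rx": 0,"ry": 0,"rz": 0,"jaw": 0},
])

```text
clock: 20.73
position: [0.5191, -0.1742, 0.2336]
eef_rot: [-0.0, 1.0, -0.0, -0.001]
contact_force: [-2.2, -1.1, -7.3]
gripper_width: 0.0084
```

```bash
python3 o.py
```

```text
20.7333 [ 0.5191 -0.1742  0.2336] [-2.16 -1.11 -7.34] [ 0.134  0.243 -0.075] [-2.e-04  1.e+00 -1.e-04 -8.e-04]
```

Call:
move_arm([
  {"dx": 0,"dy": 0,"dz": -0.03,"rx": 0,"ry": 0,"rz": 0,"jaw": 0},
  {"dx": 0,"dy": 0,"dz": -0.06,"rx": 0,"ry": 0,"rz": 0,"jaw": 0},
  {"dx": 0,"dy": 0,"dz": -0.06,"rx": 0,"ry": 0,"rz": 0,"jaw": 0},
  {"dx": 0,"dy": 0,"dz": -0.06,"rx": 0,"ry": 0,"rz": 0,"jaw": 0},
])

```text
clock: 21.07
position: [0.5189, -0.1742, 0.2339]
eef_rot: [-0.0, 1.0, -0.0, -0.001]
contact_force: [-1.8, -0.0, -8.6]
gripper_width: 0.0087
```

```bash
python3 o.py
```

```text
21.0667 [ 0.5189 -0.1742  0.2339] [-1.81 -0.03 -8.56] [ 0.222  0.407 -0.073] [-2.e-04  1.e+00 -0.e+00 -1.e-03]
```

Call:
move_arm([
  {"dx": 0,"dy": 0,"dz": 0,"rx": 0.004,"ry": 0,"rz": 0,"jaw": 0},
  {"dx": 0,"dy": 0,"dz": 0,"rx": 0.008,"ry": 0,"rz": 0,"jaw": 0},
  {"dx": 0,"dy": 0,"dz": -0.03,"rx": 0.01,"ry": 0,"rz": 0,"jaw": 0},
  {"dx": 0,"dy": 0,"dz": -0.03,"rx": 0.01,"ry": 0,"rz": 0,"jaw": 0},
])

```text
clock: 21.4
position: [0.5188, -0.174, 0.2343]
eef_rot: [-0.005, 1.0, 0.0, -0.001]
contact_force: [-2.2, -0.3, -10.8]
gripper_width: 0.0087
```

```bash
python3 o.py
```

```text
21.4 [ 0.5188 -0.174   0.2343] [ -2.19  -0.32 -10.84] [ 0.031  0.755 -0.015] [-5.4e-03  1.0e+00  2.0e-04 -1.1e-03]
```

Call:
move_arm([
  {"dx": 0,"dy": 0,"dz": -0.02,"rx": 0,"ry": 0,"rz": 0,"jaw": 0},
  {"dx": 0,"dy": 0,"dz": -0.02,"rx": 0,"ry": 0,"rz": 0,"jaw": 0},
  {"dx": 0,"dy": 0,"dz": -0.02,"rx": 0,"ry": 0,"rz": 0,"jaw": 0},
  {"dx": 0,"dy": 0,"dz": -0.02,"rx": 0,"ry": 0,"rz": 0,"jaw": 0},
  {"dx": 0,"dy": 0,"dz": -0.02,"rx": 0,"ry": 0,"rz": 0,"jaw": 0},
])

```text
clock: 21.82
position: [0.5189, -0.1741, 0.2343]
eef_rot: [-0.005, 1.0, 0.0, -0.001]
contact_force: [-3.4, -0.6, -14.0]
gripper_width: 0.0082
```

```bash
python3 o.py; python3 - <<'E'
from h import *
s=vision.capture("top");a=vision.capture("scene")
cv2.imwrite("pics/s13.png",cv2.resize(a[165:240,160:260],(800,600),interpolation=2)[:,:,::-1])
E
```

```text
21.8167 [ 0.5189 -0.1741  0.2343] [ -3.39  -0.61 -14.02] [0.108 0.862 0.033] [-5.3e-03  1.0e+00  1.0e-04 -1.0e-03]
```

View pics/s13.png

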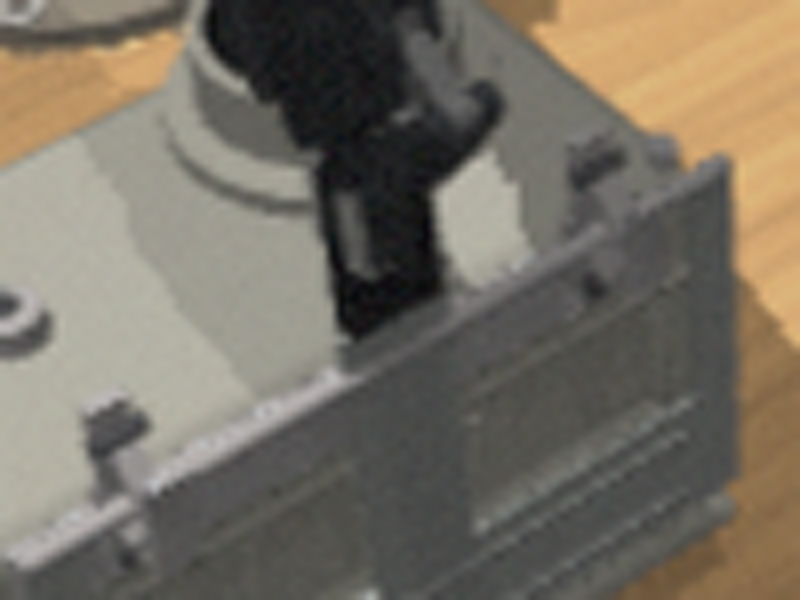

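Call:
move_arm([
  {"dx": 0,"dy": 0,"dz": 0.12,"rx": 0,"ry": 0,"rz": 0,"jaw": 0},
  {"dx": 0,"dy": 0,"dz": 0.24,"rx": -0.002,"ry": 0,"rz": 0,"jaw": 0},
  {"dx": 0,"dy": 0,"dz": 0.36,"rx": -0.004,"ry": 0,"rz": 0,"jaw": 0},
  {"dx": 0,"dy": 0,"dz": 0.48,"rx": -0.006,"ry": 0,"rz": 0,"jaw": 0},
  {"dx": 0,"dy": 0,"dz": 0.6,"rx": -0.008,"ry": 0,"rz": 0,"jaw": 0},
  {"dx": 0,"dy": 0,"dz": 0.7,"rx": -0.01,"ry": 0,"rz": 0,"jaw": 0},
  {"dx": 0,"dy": 0,"dz": 0.8,"rx": -0.01,"ry": 0,"rz": 0,"jaw": 0},
  {"dx": 0,"dy": 0,"dz": 0.9,"rx": -0.01,"ry": 0,"rz": 0,"jaw": 0},
  {"dx": 0,"dy": 0,"dz": 1,"rx": -0.01,"ry": 0,"rz": 0,"jaw": 0},
  {"dx": 0,"dy": 0,"dz": 1.1,"rx": -0.01,"ry": 0,"rz": 0,"jaw": 0},
])

```text
clock: 22.75
position: [0.5207, -0.1741, 0.2246]
eef_rot: [0.0, 1.0, 0.0, 0.001]
contact_force: [-0.6, 0.9, -5.0]
gripper_width: 0.0085
```

```bash
python3 o.py
```

```text
22.75 [ 0.5207 -0.1741  0.2246] [-0.63  0.89 -5.03] [-0.02   0.023  0.01 ] [2.0e-04 1.0e+00 2.0e-04 1.2e-03]
```

Call:
move_arm([
  {"dx": 0,"dy": 0,"dz": 0.06,"rx": 0,"ry": 0,"rz": 0,"jaw": 0},
  {"dx": 0,"dy": 0,"dz": 0.12,"rx": 0,"ry": 0,"rz": 0,"jaw": 0},
  {"dx": 0,"dy": 0,"dz": 0.18,"rx": 0,"ry": 0,"rz": 0,"jaw": 0},
  {"dx": 0,"dy": 0,"dz": 0.24,"rx": 0,"ry": 0,"rz": 0,"jaw": 0},
  {"dx": 0,"dy": 0,"dz": 0.3,"rx": 0,"ry": 0,"rz": 0,"jaw": 0},
  {"dx": 0,"dy": 0,"dz": 0.36,"rx": 0,"ry": 0,"rz": 0,"jaw": 0},
  {"dx": 0,"dy": 0,"dz": 0.4,"rx": 0,"ry": 0,"rz": 0,"jaw": 0},
  {"dx": 0,"dy": 0,"dz": 0.43,"rx": 0,"ry": 0,"rz": 0,"jaw": 0},
  {"dx": 0,"dy": 0,"dz": 0.43,"rx": 0,"ry": 0,"rz": 0,"jaw": 0},
])

```text
clock: 23.5
position: [0.5197, -0.1742, 0.2201]
eef_rot: [0.0, 1.0, -0.0, 0.0]
contact_force: [0.1, 0.2, -3.1]
gripper_width: 0.0086
```

```bash
python3 o.py
```

```text
23.5 [ 0.5197 -0.1742  0.2201] [ 0.05  0.23 -3.08] [-0.023  0.113  0.002] [ 1.e-04  1.e+00 -0.e+00  1.e-04]
```

Call:
move_arm([
  {"dx": 0,"dy": 0,"dz": 0.04,"rx": 0,"ry": 0,"rz": 0,"jaw": 0},
  {"dx": 0,"dy": 0,"dz": 0.06,"rx": 0,"ry": 0,"rz": 0,"jaw": 0},
  {"dx": 0,"dy": 0,"dz": 0.06,"rx": 0,"ry": 0,"rz": 0,"jaw": 0},
  {"dx": 0,"dy": 0,"dz": 0.06,"rx": 0,"ry": 0,"rz": 0,"jaw": 0},
])

```text
clock: 23.83
position: [0.5198, -0.1743, 0.2199]
eef_rot: [0.0, 1.0, -0.0, 0.0]
contact_force: [-1.8, 1.0, 1.0]
gripper_width: 0.0084
```

Call:
move_arm([
  {"dx": 0,"dy": 0,"dz": 0,"rx": 0,"ry": 0,"rz": 0,"jaw": 0.15},
  {"dx": 0,"dy": 0,"dz": 0,"rx": 0,"ry": 0,"rz": 0,"jaw": 0.2},
  {"dx": 0,"dy": 0,"dz": 0,"rx": 0,"ry": 0,"rz": 0,"jaw": 0.3},
  {"dx": 0,"dy": 0,"dz": 0,"rx": 0,"ry": 0,"rz": 0,"jaw": 0.45},
  {"dx": 0,"dy": 0,"dz": 0,"rx": 0,"ry": 0,"rz": 0,"jaw": 0.5},
  {"dx": 0,"dy": 0,"dz": 0,"rx": 0,"ry": 0,"rz": 0,"jaw": 0.5},
])

```text
clock: 24.33
position: [0.5198, -0.1741, 0.2193]
eef_rot: [0.0, 1.0, 0.0, 0.0]
contact_force: [0.1, -1.0, -0.3]
gripper_width: 0.0427
```

```bash
python3 o.py; python3 - <<'E'
from h import *
s=vision.capture("top");a=vision.capture("scene")
cv2.imwrite("pics/s14.png",cv2.resize(a[150:270,130:270],(700,600),interpolation=2)[:,:,::-1])
E
```

```text
24.3333 [ 0.5198 -0.1741  0.2193] [ 0.06 -1.03 -0.25] [-0.035  0.003  0.006] [0.e+00 1.e+00 1.e-04 2.e-04]
```

View pics/s14.png

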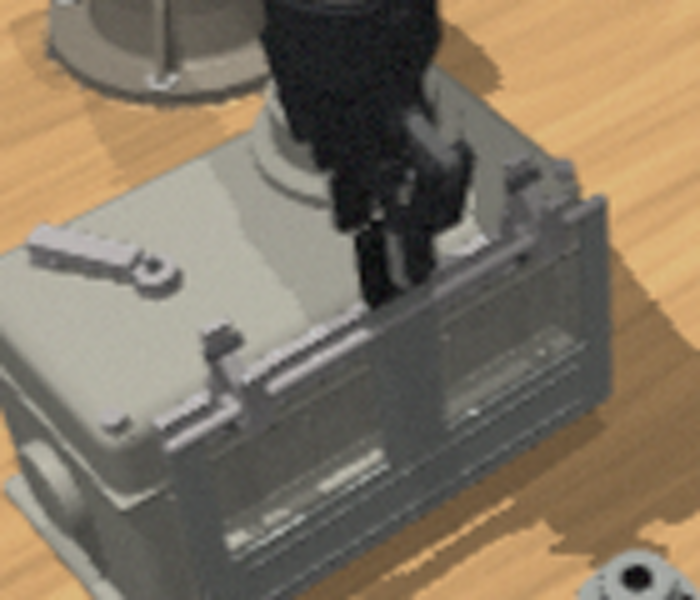

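Rod sits behind both noses and the fingers are free of the lever. I'll retreat straight up.

Call:
move_arm([
  {"dx": 0,"dy": 0,"dz": -0.5,"rx": 0,"ry": 0,"rz": 0,"jaw": 0.5},
  {"dx": 0,"dy": 0,"dz": -1.5,"rx": 0,"ry": 0,"rz": 0,"jaw": 0.5},
  {"dx": 0,"dy": 0,"dz": -3,"rx": 0,"ry": 0,"rz": 0,"jaw": 0.5},
  {"dx": 0,"dy": 0,"dz": -4.5,"rx": 0,"ry": 0,"rz": 0,"jaw": 0.5},
  {"dx": 0,"dy": 0,"dz": -6,"rx": 0,"ry": 0,"rz": 0,"jaw": 0.5},
  {"dx": 0,"dy": 0,"dz": -8,"rx": 0,"ry": 0,"rz": 0,"jaw": 0.5},
  {"dx": 0,"dy": 0,"dz": -10,"rx": 0,"ry": 0,"rz": 0,"jaw": 0.5},
  {"dx": 0,"dy": 0,"dz": -12,"rx": 0,"ry": 0,"rz": 0,"jaw": 0.5},
  {"dx": 0,"dy": 0,"dz": -13,"rx": 0,"ry": 0,"rz": 0,"jaw": 0.5},
  {"dx": 0,"dy": 0,"dz": -13,"rx": 0,"ry": 0,"rz": 0,"jaw": 0.5},
])

```text
clock: 25.27
position: [0.5213, -0.1741, 0.3532]
eef_rot: [0.001, 1.0, 0.0, 0.004]
contact_force: [0.8, 0.9, 0.6]
gripper_width: 0.0425
```

Call:
move_arm([
  {"dx": 0,"dy": -2,"dz": 0,"rx": 0,"ry": 0,"rz": 0,"jaw": 0.5},
  {"dx": 0,"dy": -5,"dz": 0,"rx": 0,"ry": 0,"rz": 0,"jaw": 0.5},
  {"dx": 0,"dy": -9,"dz": 0,"rx": 0,"ry": 0,"rz": 0,"jaw": 0.5},
  {"dx": 0,"dy": -13,"dz": 0,"rx": 0,"ry": 0,"rz": 0,"jaw": 0.5},
  {"dx": 0,"dy": -17,"dz": 0,"rx": 0,"ry": 0,"rz": 0,"jaw": 0.5},
  {"dx": 0,"dy": -21,"dz": 0,"rx": 0,"ry": 0,"rz": 0,"jaw": 0.5},
  {"dx": 0,"dy": -25,"dz": 0,"rx": 0,"ry": 0,"rz": 0,"jaw": 0.5},
  {"dx": 0,"dy": -29,"dz": 0,"rx": 0,"ry": 0,"rz": 0,"jaw": 0.5},
  {"dx": 0,"dy": -32,"dz": 0,"rx": 0,"ry": 0,"rz": 0,"jaw": 0.5},
  {"dx": 0,"dy": -33,"dz": 0,"rx": 0,"ry": 0,"rz": 0,"jaw": 0.5},
])

```text
clock: 26.1
position: [0.5173, 0.1629, 0.3489]
eef_rot: [-0.002, 1.0, 0.005, -0.001]
contact_force: [-1.7, 0.6, 0.1]
gripper_width: 0.043
```

```bash
python3 o.py; python3 - <<'E'
from h import *
s=vision.capture("top");a=vision.capture("scene")
cv2.imwrite("pics/t15.png",cv2.resize(s[195:295,275:405],(780,600),interpolation=2)[:,:,::-1])
cv2.imwrite("pics/s15.png",cv2.resize(a[150:270,130:270],(700,600),interpolation=2)[:,:,::-1])
E
```

```text
26.1 [0.5173 0.1629 0.3489] [-1.67  0.65  0.14] [0.055 0.028 0.075] [-2.0e-03  1.0e+00  5.3e-03 -8.0e-04]
```

View pics/s15.png

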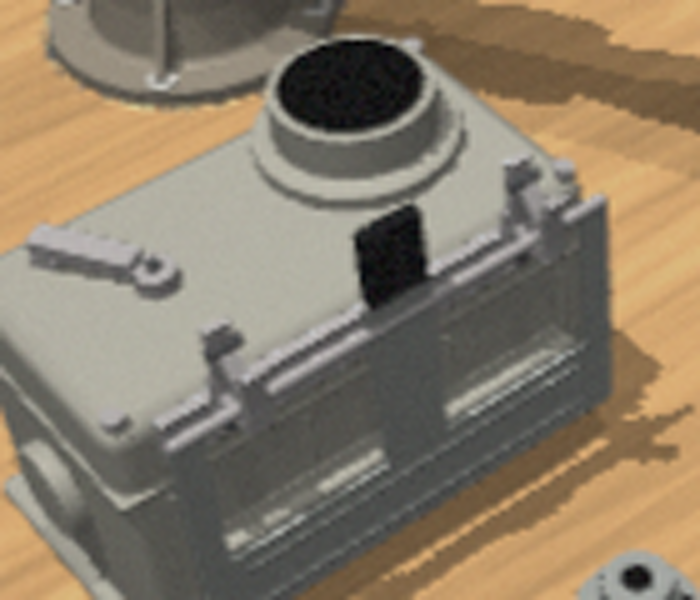

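View pics/t15.png

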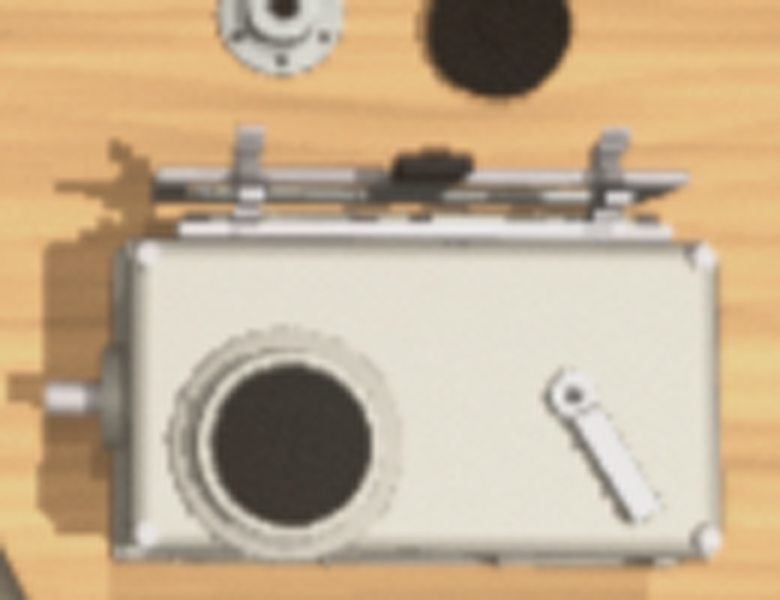

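Flap hangs in both hooks with its lever upright, and nothing else has moved: the hub, pulley and cam follower are in place. The rod ends at columns 155 and 688 in the top crop and the hooks are at 250 and 613, so the flap sits about 5 mm to the left, within tolerance. I'll check that it is still, check its height, then hand in.

Call:
move_arm([
  {"dx": 0,"dy": 0,"dz": 0,"rx": 0,"ry": 0,"rz": 0,"jaw": 0.5},
  {"dx": 0,"dy": 0,"dz": 0,"rx": 0,"ry": 0,"rz": 0,"jaw": 0.5},
  {"dx": 0,"dy": 0,"dz": 0,"rx": 0,"ry": 0,"rz": 0,"jaw": 0.5},
  {"dx": 0,"dy": 0,"dz": 0,"rx": 0,"ry": 0,"rz": 0,"jaw": 0.5},
  {"dx": 0,"dy": 0,"dz": 0,"rx": 0,"ry": 0,"rz": 0,"jaw": 0.5},
  {"dx": 0,"dy": 0,"dz": 0,"rx": 0,"ry": 0,"rz": 0,"jaw": 0.5},
  {"dx": 0,"dy": 0,"dz": 0,"rx": 0,"ry": 0,"rz": 0,"jaw": 0.5},
  {"dx": 0,"dy": 0,"dz": 0,"rx": 0,"ry": 0,"rz": 0,"jaw": 0.5},
])

```text
clock: 26.87
position: [0.5196, 0.1557, 0.3492]
eef_rot: [0.0, 1.0, -0.0, 0.0]
contact_force: [0.6, -0.3, -0.0]
gripper_width: 0.0427
```

```bash
python3 - <<'E'
from h import *
np.set_printoptions(precision=4,suppress=True)
S=lambda p:uz(p,(130,150),5);T=lambda p:uz(p,(275,195),6)
print(tri(S((603,203)),T((156,178))),tri(S((170,442)),T((686,180))))
a=vision.capture("scene");b=vision.capture("scene")
o=cv2.resize(a[150:270,130:270],(700,600),interpolation=2)
p=cv2.imread("pics/s15.png")[:,:,::-1]
print("max mean diff",np.abs(o.astype(int)-p).mean(),np.abs(a.astype(int)-b).mean())
cv2.imwrite("pics/s16.png",o[:,:,::-1])
E
```

```text
(array([ 0.5154, -0.0345,  0.1879]), [np.float64(0.21413017018444447), np.float64(0.21413017018445546)]) (array([ 0.5149, -0.3012,  0.1939]), [np.float64(0.5235396021052984), np.float64(0.5235396021053983)])
max mean diff 1.7776396825396825 1.948687641723356
```

```bash
python3 -c "
from station import arm; print(arm.job_done())"
```

```text
the job is handed in; nothing more can be done
None
```

The flap is hanging on both hooks of the meter housing again, and I handed the job in at about 27 s of the 72 s allowed; no verdict came back.

- **Seating:** I lifted the flap from the rest by its lever and brought it in over the noses. Pressing it down past the keepers took about 12 N in all. The rod then came up solid on both hooks: at about 11 N the tool no longer moved, and the small side moment showed both hooks bearing.
- **Pull check:** The rod stopped solidly about 14 mm up. At first the right keeper took most of the load. I tilted the tool by 0.01 rad to share it, then held about 9 N in total, roughly even, for 0.4 s.
- **Letting go:** I lowered it until the hooks carried it and opened the fingers. The tool force went to about zero, and I moved the arm well clear.
- **Last checks:** The rod is behind both noses and the lever stands upright. The flap is still, about 5 mm to the left of centre (22 mm allowed). I saw no shift in the hub, pulley or cam follower. The other bench parts I only saw in earlier pictures.

One disagreement: the camera put the rod ends at 188 and 194 mm above the bench, while the tool height gave about 197 mm for the seated rod. I put this down to coarse pixels in the pictures. I could not see the keeper angles directly, so that they are closed rests on the snap felt on the way down and the solid stop in the pull check.

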